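# Stack the marked culture dish and hold the contact probe on its spot

## Robot

A 7-joint arm with a two-finger parallel gripper is mounted at the origin on the work surface. World frame = base frame: x ahead of the robot, y to its left, z up, the work surface at z = 0. Lengths are in mm, angles in rad, forces in N, time in s.
With the tool pointing down it reaches from about 400 to 875 mm from the base axis. Payload 4.4 kg.
Tool frame: the origin (TCP) lies midway between the tips of the shut fingers; the grasp point (between the pads) lies 19 mm behind it; z points along the fingers, y is the direction in which the jaws open and shut (so a half turn about z gives the same grasp; the last joint's range is limited). The gripper opens to 85 mm and grips with 20 to 120 N. Pads are 22 mm wide; open, the fingers measure 114 mm over their backs; the gripper's body (76 mm by 85 mm) begins 54 mm behind the grasp point. The pads swing forward as they close: fully open they stand 13 mm farther back than shut.
Start: joints at [1.149, 0.628, 0.038, 1.517, -0.027, 0.996, -0.02], TCP at [226.449, -609.293, 231.313] pointing down, gripper open.
Joint ranges: [-3.06, 3.06], [-0.37, 2.12], [-1.25, 1.32], [0.18, 2.47], [-1.1, 4.24], [0.23, 1.98], [-2.94, 2.94]. Speed limits (rad/s): [2.57, 2.57, 3.14, 3.14, 3.14, 3.14, 3.14].

## Interface

Orientations are given as [roll, pitch, yaw] about the fixed x, y, z axes, in that order (R = Rz(yaw) Ry(pitch) Rx(roll)).
In Python, from cell import ctrl, get_image gives the robot as it stands.
- The arm moves only by the tool send_rows, never from a script. Its argument "increments" is a list of rows, each an object with "rot": the turn, a rotation vector about the tool's x, y, z in rad, a list of three; "travel": the shift along the tool's x, y, z in cm, a list of three; "jaw": the closure, from -1 (fully open) to 1 (shut). A call has 1 to 5 rows; each row is the pose to reach, as a shift and turn from the pose commanded when the call began, along the tool's axes at that moment; what a row does not reach only later rows make up. A row lasts 1/12 s, in which the tool goes at most 41.7 mm and 7.16 degrees, less where a joint would pass 70% of its speed; a pose out of reach is approached as far as the arm can. A call with a gripper value outside its range is refused whole. The fingers move at their own pace and stop on an object; the grip force is fixed at half the most. Time passes only in rows, so rows that repeat a pose let the fingers close. It gives the time, the measured TCP pose, the force and the opening at its end, in the units of the state.
- ctrl.read_state(): the state, without advancing time (a new reading comes with each control period).
- get_image(name): name is "scene" or "side" or "wrist"; returns a dict with "color" (480x640x3 uint8, red, green, blue), "vertical_fov" (degrees; the focal length in pixels is half the picture's height over the tangent of half this angle, whatever the lens; pixels are square), "cx", "cy" (the principal point, pixels), "distortion" ([k1, k2, p1, p2, k3] as OpenCV has them; the pictures are not rectified), "R" (3x3) and "t" (3): a world point X has camera coordinates R X + t. Camera axes: x right, y down, z forward; pixel columns grow to the right and rows downward; lengths in mm; the calibration is good to about 2 mm. A picture is of the moment at which its call begins. There is no depth.
- ctrl.finish_job(): hands the job in, once; it reports no verdict.
The state is a dict: "clock": time; "qpos": joint angles; "qd": joint speeds; "tau": joint torques, N m; "eef_pos": TCP position; "tool_rot": TCP orientation; "force": force on the tool from outside, world axes, zero at the start; "torque": the same for the moment, N m; "width": finger opening in mm.
Only numpy, scipy, OpenCV 4.12 (cv2) and the standard library are available. Lean on these libraries where they do the work, as an engineer would, in place of code of your own. Each camera call takes 0.05 s, during which the arm holds its last target.

## Task

Set the culture dish with the black spot on its lid, spot side up, squarely on top of the two dishes already piled on the warming plate (set it down, don't drop it). Then take the surface thermometer out of its stand and hold it upright with its tip on the black spot, gently, so the sprung tip is pushed only part-way in; finish while still holding it there, with the pile straight. Leave the spare dish, the bottle and the slide box alone.

Things in the scene. Friction and masses are not known exactly. Their poses are not given: they have to be found in the camera images.
- warmer: warming plate, fixed to the bench: low white box 150 (x) x 140 (y) mm, with a 120 mm square aluminium top at 35 mm height whose centre is 12 mm along +x of the origin; origin at the centre of the underside, z up. The pile of two dishes stands near the middle of its top
- dish_low_mid (a point): centre (half-way up) of the lower dish of the pile on the warming plate: flat round clear-plastic culture dish with its lid on, closed, 60 mm diameter, 15 mm high, about 40 g, tan disc inside; stands loose on the plate, z up
- dish_upper_mid (a point): centre (half-way up) of the upper dish of the pile: flat round clear-plastic culture dish with its lid on, closed, 60 mm diameter, 15 mm high, about 40 g, tan disc inside; stands loose on the lower dish, roughly in line with it; its lid top is 7.5 mm above this point; z up
- dish_marked_mid (a point): centre (half-way up) of the marked dish, to be stacked: flat round clear-plastic culture dish with its lid on, closed, 60 mm diameter, 15 mm high, about 40 g, tan disc inside, with a black round spot on the lid; starts flat on the bench, spot up, beside a spare dish without spot (the two may be in either place); x points from the centre to the spot, z up
- spot (a point): centre of the black spot, flat on the lid of the marked dish: 14 mm diameter, 13 mm off the lid's centre, at the lid's top surface (7.5 mm above the dish's centre)
- dish_spare_mid (a point): centre (half-way up) of the spare dish on the bench: flat round clear-plastic culture dish with its lid on, closed, 60 mm diameter, 15 mm high, about 40 g, tan disc inside, no spot; to be left alone
- stand: probe stand, fixed to the bench: grey block 70 x 70 x 70 mm with an upright 14 mm hole through its middle; origin at the centre of the underside, z up
- probe_grip (a point): centre of the thermometer's white flat-sided handle, 22 (x) x 30 (y) x 80 (z) mm, about 100 g in all; below it an 8 mm steel shaft, then the sprung tip, whose end is 100 mm below this point when free. Starts upright in the stand, handle resting on the stand's top (40 mm below this point), shaft in the hole: lift it straight up over 62 mm to free it. z points up along the probe
- tip_end (a point): middle of the flat copper contact face (8 mm diameter) at the lower end of the thermometer
- probe_tip (a joint): how far the sprung tip is pushed into the shaft, m: 0 free, 0.012 fully in; its spring pushes back with 1 N at the start of the travel, 2.5 N half-way and 4 N fully in
- bottle: small amber bottle with black cap, 40 mm diameter, 85 mm high, loose, to be left alone; origin at the centre of the underside
- slide_box: grey slide box 45 (x) x 90 (y) x 35 mm, loose, to be left alone; origin at the centre of the underside
Things that resemble listed ones, but are neither listed nor needed, are in the scene too. What is shaped like the part that bears probe_grip but green is not meant.

How it is judged (in metres and radians):
On the way, in this order (a step that is already met when the one before it is completed fails the run):
1. the marked dish lies squarely on the pile, released (horizontal distance between dish_marked_mid and dish_upper_mid below 0.006 m and horizontal distance between dish_upper_mid and dish_low_mid below 0.006 m and z of dish_marked_mid in the frame of dish_upper_mid between 0.012 and 0.018 m and z of dish_upper_mid in the frame of dish_low_mid between 0.012 and 0.018 m and angle between dish_marked_mid's own z axis and vertical below 0.06 rad and contact force between each of the arm, the fingers and dish_marked below 0.1 N and linear speed of dish_marked below 0.03 m/s), for 0.3 s.
2. the thermometer is gripped and clear of its stand (contact force between probe and stand below 0.05 N and z of tip_end in the frame of stand above 0.075 m and contact force between the fingers and probe above 1 N), for 0.2 s.
At the end, for the whole second after the job is handed in: Three dishes piled flat on the warming plate, each within 6 mm of centred on the one below, untouched by the robot; the gripped thermometer, clear of its stand and within 8 degrees of upright, has its tip within 7 mm of the spot's middle, pushed in 1.5 to 11.3 mm at 0.6 to 6 N, all still (all of step 1 and all of step 2 and distance between tip_end and spot below 0.007 m and angle between probe_grip's own z axis and vertical below 0.14 rad and value of joint probe_tip between 0.0015 and 0.0113 m and contact force between probe and dish_marked between 0.6 and 6 N and linear speed of probe below 0.02 m/s and z of dish_low_mid in the frame of warmer above 0.038 m and distance of each of dish_spare, bottle, slide_box from where it was at the start of the episode below 0.02 m); the arm keeps its last pose, push and grip.
It fails at once if the thermometer is pressed hard (over 12 N) on the marked dish (contact force between probe and dish_marked above 12 N).
It fails at once if the marked dish is dropped (falls freely by more than about 10 mm) (linear speed of dish_marked above 0.45 m/s and contact force between the fingers and dish_marked below 0.05 N).
It fails at once if the spare dish is moved by more than 20 mm (distance of dish_spare from where it was at the start of the episode above 0.02 m).
It fails at once if the bottle is moved by more than 20 mm (distance of bottle from where it was at the start of the episode above 0.02 m).
It fails at once if the slide box is moved by more than 20 mm (distance of slide_box from where it was at the start of the episode above 0.02 m).
It also fails if it takes over 53 s, if anything falls off the work surface, if the arm or the gripper's body presses on something with over 40 N, if the wrist force passes 120 N, or if a joint passes its speed limit or range.

## Working session

There is one attempt and no reset: what is moved stays moved. The work goes in short steps, Python scripts to look and compute and a tool call to move; the robot and the scene stay as the last step left them, time stands still between calls to the robot, and variables do not carry over. Pictures are saved under pics/ and viewed, and the job is handed in when it is done.

Besides the shell and the picture viewer there is one more tool, called after ">>>" by a JSON object that holds its "api" and its "payload". send_rows: Moves the arm, as the interface text tells. Its arguments: {"type":"object","properties":{"increments":{"type":"array"}},"required":["increments"]}

```bash
mkdir -p pics; ls; python3 - <<'E'
from cell import ctrl,get_image
import cv2
print(ctrl.read_state())
for n in("scene","side","wrist"):
    d=get_image(n); cv2.imwrite(f"pics/{n}0.png",d["color"][:,:,::-1])
    print(n,{k:v for k,v in d.items() if k!="color"})
E
```

```text
pics
{'clock': 0.0, 'qpos': array([ 1.14918447,  0.62934363,  0.03844996,  1.51838998, -0.02698756,
        0.99629377, -0.02000716]), 'qd': array([-0.00013193,  0.00039381,  0.00141435,  0.00071933,  0.00027213,
        0.0008918 ,  0.0004944 ]), 'tau': array([ 6.23915912e-04, -5.63393712e+01,  1.22600421e+00, -1.93445367e+01,
        1.09008720e-02,  1.04713239e-02,  3.32365653e-05]), 'eef_pos': array([ 226.22583393, -608.68383134,  230.38383148]), 'tool_rot': array([-3.13967663e+00,  4.08019319e-05,  3.55804532e-01]), 'force': array([-0.62959355,  0.06949028, -0.8469545 ]), 'torque': array([-0.01097331,  0.04571971,  0.05912691]), 'width': 85.69271200115573}
scene {'vertical_fov': 44.50872068609552, 'cx': 311.21692940276426, 'cy': 242.36731866267783, 'distortion': array([-0.01784235,  0.        ,  0.        ,  0.        ,  0.        ]), 'R': array([[ 0.26901625,  0.96311896,  0.00566763],
       [ 0.6045071 , -0.1642626 , -0.77947993],
       [-0.74980092,  0.21311889, -0.62640156]]), 't': array([-148.78329999, -307.243634  , 1688.9603454 ])}
side {'vertical_fov': 51.14097129924787, 'cx': 322.558563061809, 'cy': 242.96660112389924, 'distortion': array([0.0159612, 0.       , 0.       , 0.       , 0.       ]), 'R': array([[-0.99781195, -0.06352693,  0.01832069],
       [-0.04806772,  0.50676347, -0.86074402],
       [ 0.04539617, -0.8597413 , -0.50870824]]), 't': array([603.65476126, 115.42478677, 944.21355801])}
wrist {'vertical_fov': 61.38625335804035, 'cx': 320.9497850914661, 'cy': 236.57964561028425, 'distortion': array([-0.08644543,  0.        ,  0.        ,  0.        ,  0.        ]), 'R': array([[ 0.34792056, -0.93752241, -0.00173774],
       [-0.88605871, -0.3294266 ,  0.32615652],
       [-0.3063515 , -0.11193682, -0.94531418]]), 't': array([-649.75506863,  -41.90436567,  382.58837626])}
```

View pics/scene0.png

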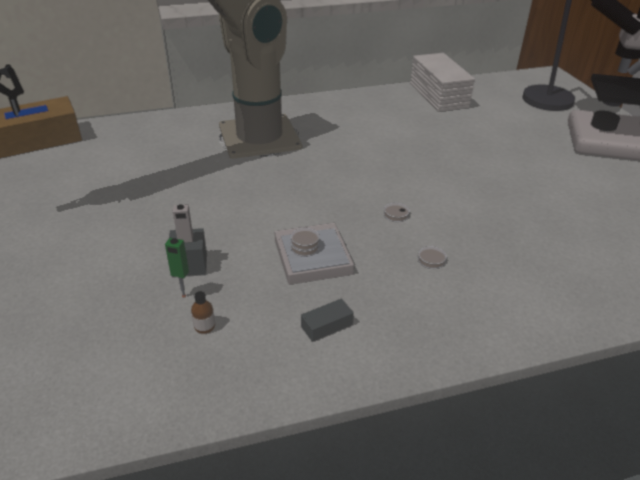

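View pics/side0.png

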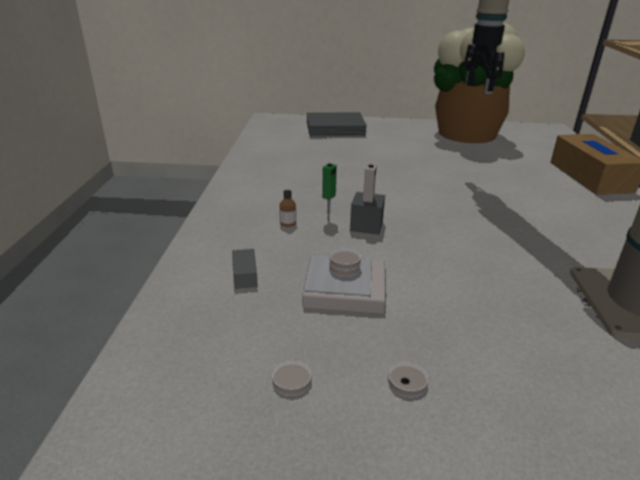

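View pics/wrist0.png

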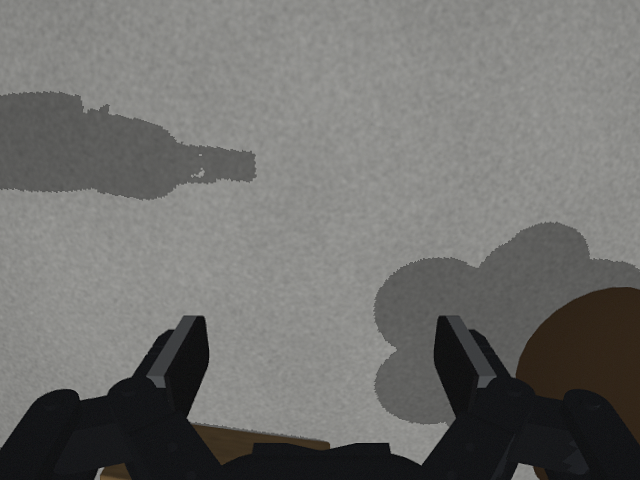

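```bash
cat > h.py <<'E'
import numpy as np,cv2
from cell import ctrl,get_image
from scipy.spatial.transform import Rotation as Ro
def K(d):
    f=240/np.tan(np.radians(d["vertical_fov"]/2)); return np.array([[f,0,d["cx"]],[0,f,d["cy"]],[0,0,1.]])
def ray(d,uv):
    n=cv2.undistortPoints(np.array([[uv]],float),K(d),d["distortion"])[0,0]
    r=d["R"].T@np.array([n[0],n[1],1]); o=-d["R"].T@d["t"]; return o,r/np.linalg.norm(r)
def onz(d,uv,z):
    o,r=ray(d,uv); return o+r*(z-o[2])/r[2]
def proj(d,X):
    return cv2.projectPoints(np.atleast_2d(X).astype(float),cv2.Rodrigues(d["R"])[0],d["t"],K(d),d["distortion"])[0][:,0]
def tri(L):
    A=np.zeros((3,3));b=np.zeros(3)
    for d,uv in L:
        o,r=ray(d,uv);P=np.eye(3)-np.outer(r,r);A+=P;b+=P@o
    X=np.linalg.solve(A,b); return X,[np.linalg.norm(np.cross(X-ray(d,uv)[0],ray(d,uv)[1])) for d,uv in L]
def crop(d,c,w,name,s=8):
    x,y=c;im=d["color"][y-w[1]:y+w[1],x-w[0]:x+w[0],::-1]
    cv2.imwrite("pics/"+name,cv2.resize(im,None,fx=s,fy=s,interpolation=cv2.INTER_CUBIC))
E
python3 - <<'E'
from h import *
s=get_image("scene");e=get_image("side")
import pickle;pickle.dump((s,e),open("im0.pkl","wb"))
print("marked",onz(s,(397,212),15),onz(e,(408,378),15))
print("spot",onz(s,(403,210),15),onz(e,(405,381),15))
print("spare",onz(s,(432,256),15),onz(e,(292,378),15))
print("pile",onz(s,(305,238),65),onz(e,(345,257),65))
print("probe top",tri([(s,(183,207)),(e,(371,166))]))
print("green top",tri([(s,(176,240)),(e,(330,165))]))
print("bottle",tri([(s,(200,295)),(e,(288,193))]))
print("box", onz(s,(327,312),35),onz(e,(244,262),35))
a=[]
for d,c in((s,(315,250)),(e,(345,275)),(s,(415,232)),(e,(350,380)),(s,(185,250)),(e,(350,200))):
    x,y=c;w,h=50,37
    a.append(cv2.resize(d["color"][y-h:y+h,x-w:x+w,::-1],(400,296),interpolation=cv2.INTER_CUBIC))
cv2.imwrite("pics/c1.png",np.vstack([np.hstack(a[:2]),np.hstack(a[4:6])]))
x=e["color"][350:410,260:440,::-1]
cv2.imwrite("pics/c2.png",np.vstack([cv2.resize(x,(800,266),interpolation=cv2.INTER_CUBIC),cv2.resize(s["color"][195:275,370:460,::-1],(360,320),interpolation=cv2.INTER_CUBIC).copy() if 0 else cv2.resize(s["color"][200:270,360:570,::-1],(800,266),interpolation=cv2.INTER_CUBIC)]))
E
```

```text
marked [472.64496722 231.18841579  15.        ] [461.93285018 239.97248146  15.        ]
spot [468.83927734 247.91384087  15.        ] [466.89434378 246.4091003   15.        ]
spare [641.64902588 242.68765915  15.        ] [634.61713054 254.18696534  15.        ]
pile [571.92783544 -19.02737328  65.        ] [564.45981027 -11.55956582  65.        ]
probe top (array([ 517.68208456, -253.44619906,  151.84957293]), [np.float64(1.6821986738762285), np.float64(1.6821986738763972)])
green top (array([ 608.57065766, -276.45951419,  142.20055823]), [np.float64(0.4618101771051316), np.float64(0.4618101771051474)])
bottle (array([ 701.72116458, -250.54729495,   80.65948852]), [np.float64(0.1641871140242249), np.float64(0.1641871140241904)])
box [760.24260689 -27.57970325  35.        ] [760.91279135 -22.75506722  35.        ]
```

View pics/c1.png

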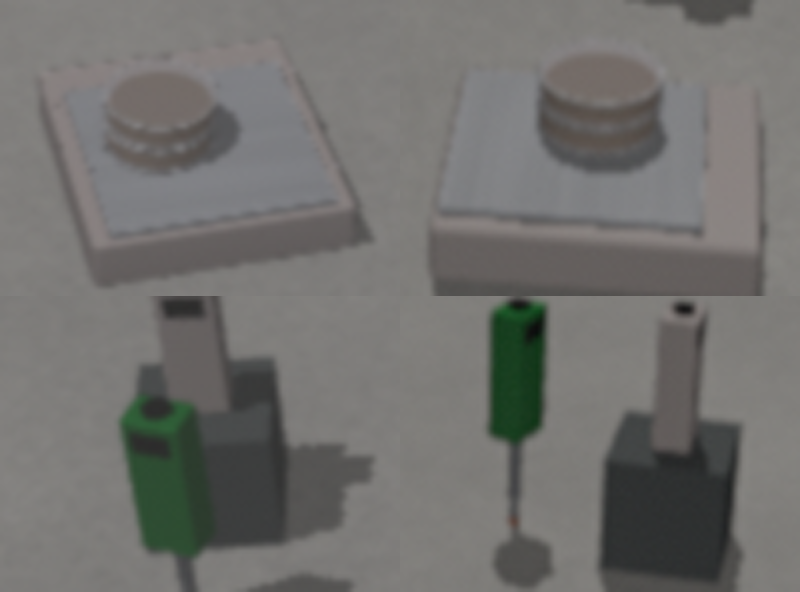

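View pics/c2.png

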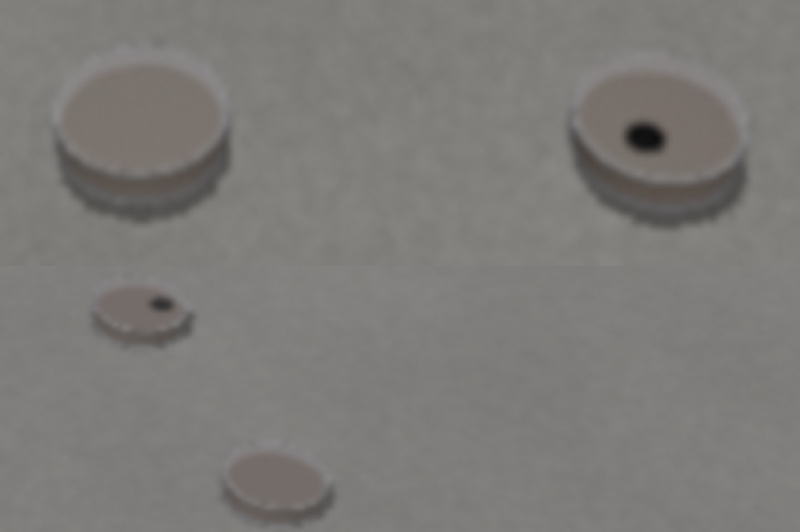

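```bash
cat >> h.py <<'E'
def tool():
    s=ctrl.read_state(); return s["eef_pos"],Ro.from_euler("xyz",s["tool_rot"]).as_matrix(),s
def plan(target,yaw,off=None):
    """cm shift and rotvec in tool axes to reach target with tool down at yaw"""
    p,R,s=tool(); Rt=Ro.from_euler("xyz",[np.pi,0,yaw]).as_matrix()
    print("clock",s["clock"],"pos",p.round(1),"yaw",s["tool_rot"].round(4),"w",round(s["width"],1),"F",s["force"].round(1))
    t=R.T@(np.array(target)-p)/10; r=Ro.from_matrix(R.T@Rt).as_rotvec()
    print("travel",t.round(2),"rot",r.round(4),"rows>=",max(np.linalg.norm(t)/4.17,np.linalg.norm(r)/0.125).round(1))
E
python3 - <<'E'
from h import *
w=get_image("wrist");p,R,s=tool()
C=-w["R"].T@w["t"]
print("cam in tool",R.T@(C-p)); print("cam R in tool\n",(w["R"]@R))
plan([400,-330,330],0.0)
E
```

```text
cam in tool [  84.8308604     0.70887062 -143.59921702]
cam R in tool
 [[-4.19723500e-04  9.99999870e-01  2.88711935e-04]
 [-9.45309314e-01 -3.02597922e-04 -3.26175122e-01]
 [-3.26174992e-01 -4.09825445e-04  9.45309318e-01]]
clock 0.3 pos [ 226.4 -609.1  231. ] yaw [-3.141  -0.      0.3558] w 85.3 F [ 0.2  0.2 -0.1]
travel [ 25.99 -20.12  -9.89] rot [-6.000e-04  1.000e-04  3.558e-01] rows>= 8.2
```

```bash
python3 - <<'E'
from h import *
plan([500,-253,290],0.0)
E
```

```text
clock 0.3 pos [ 226.4 -609.1  231. ] yaw [-3.141  -0.      0.3558] w 85.3 F [ 0.2  0.2 -0.1]
travel [ 38.05 -23.85  -5.88] rot [-6.000e-04  1.000e-04  3.558e-01] rows>= 10.9
```

>>> {"api": "send_rows", "payload": {"increments": [{"rot":[0,0,0.07],"travel":[3.2,-2.0,-1.0],"jaw":-1},{"rot":[0,0,0.14],"travel":[6.4,-4.0,-2.0],"jaw":-1},{"rot":[0,0,0.21],"travel":[9.6,-6.0,-3.0],"jaw":-1},{"rot":[0,0,0.28],"travel":[12.8,-8.0,-4.0],"jaw":-1},{"rot":[0,0,0.355],"travel":[16,-10,-5],"jaw":-1}]}}

```text
clock: 0.72
eef_pos: [342.4, -458.3, 281.7]
tool_rot: [-3.141, -0.0, -0.003]
force: [1.1, 0.2, 0.1]
width: 85.7
```

```bash
python3 - <<'E'
from h import *
plan([500,-253,290],0.0)
E
```

```text
clock 0.7167 pos [ 342.4 -458.3  281.7] yaw [-3.1414e+00 -2.0000e-04 -3.1000e-03] w 85.7 F [1.1 0.2 0.1]
travel [ 15.7  -20.57  -0.82] rot [-0.0002 -0.0002 -0.0031] rows>= 6.2
```

>>> {"api": "send_rows", "payload": {"increments": [{"rot":[0,0,0],"travel":[2.6,-3.2,-0.2],"jaw":-1},{"rot":[0,0,0],"travel":[5.2,-6.4,-0.4],"jaw":-1},{"rot":[0,0,0],"travel":[7.8,-9.6,-0.6],"jaw":-1},{"rot":[0,0,0],"travel":[10.4,-12.8,-0.8],"jaw":-1},{"rot":[0,0,0],"travel":[13,-16,-0.8],"jaw":-1}]}}

```text
clock: 1.13
eef_pos: [472.7, -298.1, 290.0]
tool_rot: [3.141, -0.001, 0.001]
force: [-0.1, -0.4, 0.2]
width: 85.5
```

>>> {"api": "send_rows", "payload": {"increments": [{"rot":[0,0,0],"travel":[1.8,-2.5,0],"jaw":-1},{"rot":[0,0,0],"travel":[2.8,-4.6,0],"jaw":-1},{"rot":[0,0,0],"travel":[2.8,-4.6,0],"jaw":-1},{"rot":[0,0,0],"travel":[2.8,-4.6,0],"jaw":-1}]}}

```text
clock: 1.47
eef_pos: [500.2, -252.0, 289.2]
tool_rot: [-3.141, 0.0, 0.005]
force: [0.2, -0.7, 0.6]
width: 85.2
```

```bash
python3 - <<'E'
from h import *
w=get_image("wrist");import pickle;pickle.dump(w,open("w1.pkl","wb"))
cv2.imwrite("pics/w1.png",w["color"][:,:,::-1])
plan([560,-13,220],0.0)
E
```

```text
clock 1.5167 pos [ 499.3 -253.8  289.3] yaw [3.141e+00 4.000e-04 1.600e-03] w 85.0 F [-0.5 -1.3 -0.8]
travel [  6.11 -24.07   6.91] rot [0.0006 0.0004 0.0016] rows>= 6.2
```

View pics/w1.png

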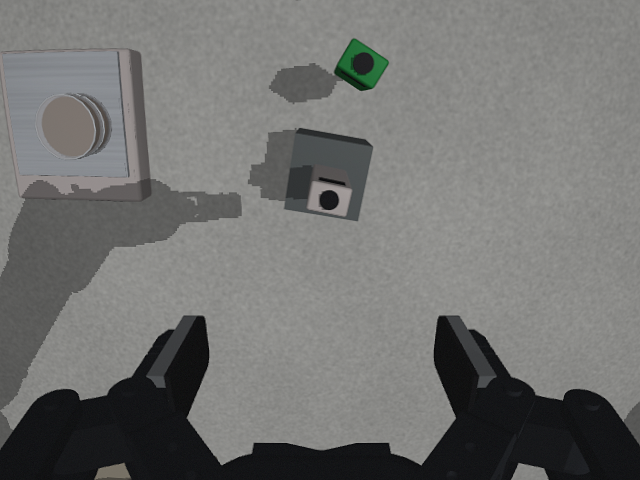

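```bash
python3 - <<'E'
from h import *
import pickle;w=pickle.load(open("w1.pkl","rb"))
crop(w,(329,195),(40,35),"c3.png",10)
x=w["color"][40:210,0:220,::-1];cv2.imwrite("pics/c4.png",cv2.resize(x,None,fx=3.5,fy=3.5,interpolation=cv2.INTER_CUBIC))
print(onz(w,(329,200),150),onz(w,(363,63),143))
E
```

```text
[ 515.45871555 -258.10168309  150.        ] [ 608.54313604 -280.15104386  143.        ]
```

View pics/c3.png

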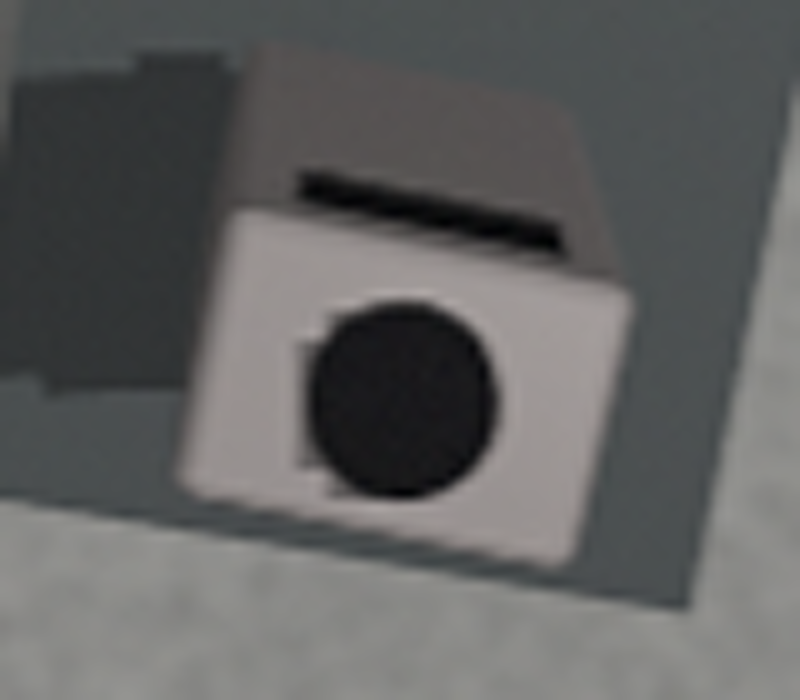

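View pics/c4.png

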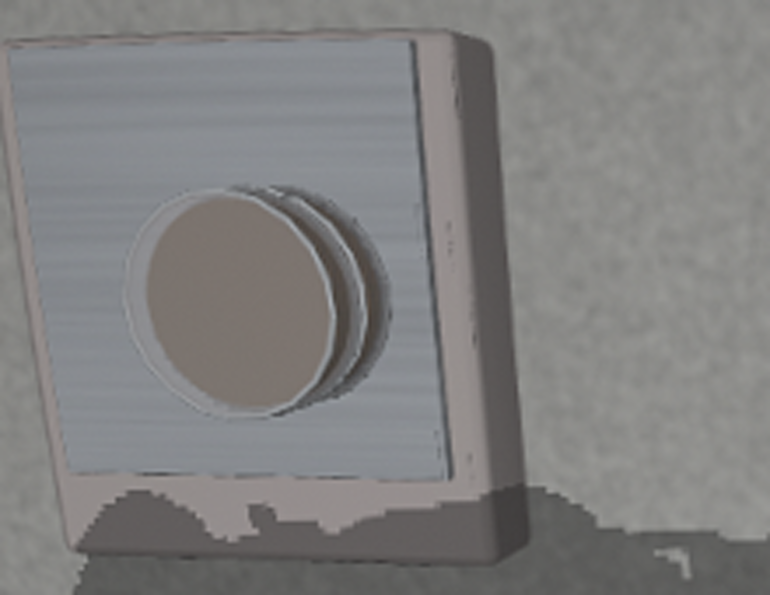

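```bash
python3 - <<'E'
from h import *
import pickle;w=pickle.load(open("w1.pkl","rb"))
P=np.array([onz(w,p,150) for p in((312,180.8),(352,188.8),(346.3,216),(307,209))])
print(P.round(1),P.mean(0))
for i in range(4):
    v=P[(i+1)%4]-P[i];print(np.linalg.norm(v[:2]).round(1),np.arctan2(v[1],v[0]).round(3))
print("stand", [onz(w,p,70).round(1) for p in ((298,129),(372,146),(357.5,220),(285,209))])
# upper dish top
print("upper dish lid c",onz(w,(0+232/3.5,40+302/3.5),65))
E
```

```text
[[ 529.4 -245.9  150. ]
 [ 523.7 -274.4  150. ]
 [ 503.6 -270.8  150. ]
 [ 508.7 -242.3  150. ]] [ 516.34438824 -258.35125236  150.        ]
29.0 -1.766
20.5 2.966
29.0 1.393
21.0 -0.176
stand [array([ 559.5, -232. ,   70. ]), array([ 545.1, -297.4,   70. ]), array([ 476.6, -286.7,   70. ]), array([ 487., -219.,   70.])]
upper dish lid c [564.37898001 -18.47724328  65.        ]
```

>>> {"api": "send_rows", "payload": {"increments": [{"rot":[0,0,0],"travel":[1.0,-4.0,0],"jaw":-1},{"rot":[0,0,0],"travel":[2.0,-8.0,0],"jaw":-1},{"rot":[0,0,0],"travel":[3.0,-12.0,0],"jaw":-1},{"rot":[0,0,0],"travel":[4.0,-16.0,0],"jaw":-1},{"rot":[0,0,0],"travel":[5.0,-20.0,0],"jaw":-1}]}}

```text
clock: 1.93
eef_pos: [549.2, -54.2, 289.6]
tool_rot: [3.141, -0.0, -0.003]
force: [0.4, -0.2, 0.4]
width: 85.3
```

>>> {"api": "send_rows", "payload": {"increments": [{"rot":[0,0,0],"travel":[1.0,-3.0,2.4],"jaw":-1},{"rot":[0,0,0],"travel":[1.0,-3.5,6],"jaw":-1},{"rot":[0,0,0],"travel":[1,-3.5,8.4],"jaw":-1},{"rot":[0,0,0],"travel":[1,-3.5,8.4],"jaw":-1},{"rot":[0,0,0],"travel":[1,-3.5,8.4],"jaw":-1}]}}

```text
clock: 2.35
eef_pos: [558.5, -20.7, 204.8]
tool_rot: [3.14, 0.002, -0.002]
force: [0.5, -0.1, 0.1]
width: 85.7
```

```bash
python3 - <<'E'
from h import *
w=get_image("wrist");import pickle;pickle.dump(w,open("w2.pkl","wb"))
cv2.imwrite("pics/w2.png",w["color"][:,:,::-1])
plan([465,238,150],1.2)
E
```

```text
clock 2.4 pos [559.8 -20.7 206.2] yaw [ 3.1406e+00 -9.0000e-04 -2.2000e-03] w 85.3 F [ 0.  -0.8  0.4]
travel [ -9.54 -25.86   5.58] rot [ 1.4000e-03 -2.0000e-04 -1.2022e+00] rows>= 9.6
```

View pics/w2.png

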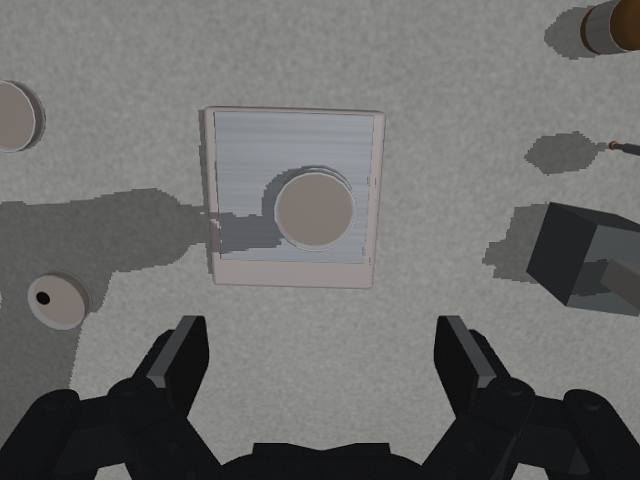

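```bash
python3 - <<'E'
from h import *
import pickle;w=pickle.load(open("w2.pkl","rb"))
crop(w,(316,207),(60,50),"c5.png",6)
crop(w,(62,300),(50,45),"c6.png",8)
E
```

```text
(no output)
```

View pics/c5.png

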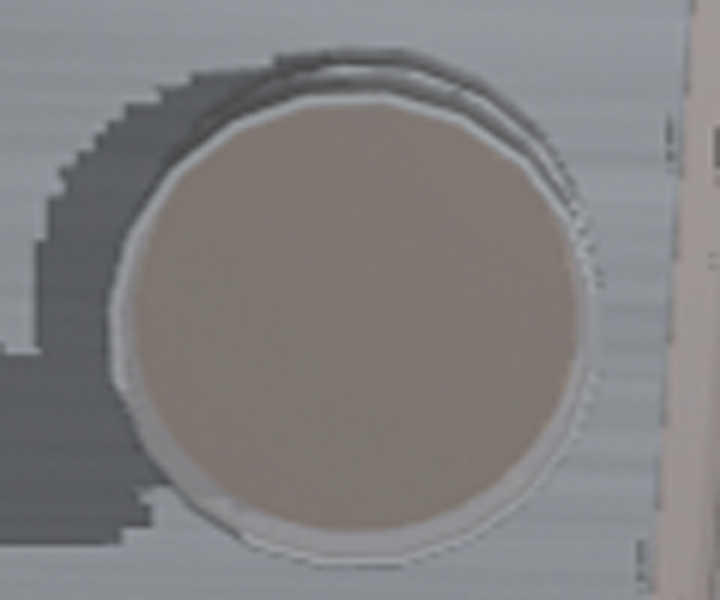

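View pics/c6.png

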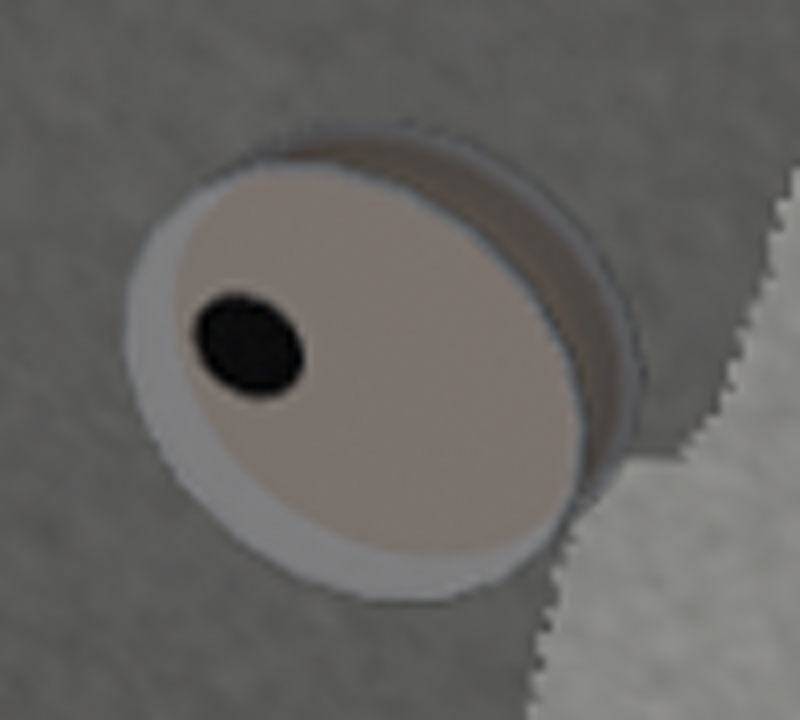

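```bash
cat >> h.py <<'E'
from scipy.optimize import least_squares
def circ(d,pts,z,r=None):
    P=np.array([onz(d,p,z)[:2] for p in pts]);c0=P.mean(0)
    if r: f=lambda x:np.hypot(*(P-x[:2]).T)-r;x0=c0
    else: f=lambda x:np.hypot(*(P-x[:2]).T)-x[2];x0=[*c0,30]
    s=least_squares(f,x0);return s.x.round(2),s.fun.round(2)
E
python3 - <<'E'
from h import *
import pickle;w=pickle.load(open("w2.pkl","rb"))
f=lambda L,o,s:[(o[0]+x/s,o[1]+y/s) for x,y in L]
U=f([(110,320),(125,235),(185,155),(270,103),(350,92),(450,115),(530,170),(580,235),(362,563),(240,535),(165,485)],(256,157),6)
print("upper z65",circ(w,U,65),circ(w,U,65,30))
L=f([(330,66),(400,75),(460,97),(520,135),(565,185)],(256,157),6)
print("lower z50",circ(w,L,50,30))
B=f([(300,52),(390,47),(450,68),(510,105),(550,145)],(256,157),6)
print("lower bottom z35",circ(w,B,35,30))
M=f([(127,310),(160,225),(220,180),(290,160),(380,180),(470,235),(540,310),(580,400),(575,490),(520,565),(430,600),(330,585),(230,530),(160,440)],(12,255),8)
print("marked z15",circ(w,M,15),circ(w,M,15,30))
S=onz(w,(12+248/8,255+345/8),15);print("spot",S)
E
```

```text
upper z65 (array([563.65, -16.64,  29.67]), array([-0.35,  0.15, -0.04,  0.25,  0.  , -0.29, -0.24,  0.4 , -0.08,
       -0.27,  0.47])) (array([563.48, -16.82]), array([-0.49,  0.05, -0.12,  0.14, -0.16, -0.54, -0.58, -0.01, -0.58,
       -0.65,  0.17]))
lower z50 (array([563.51, -16.96]), array([ 0.51, -0.23, -0.48, -0.11,  0.44]))
lower bottom z35 (array([563.97, -17.14]), array([ 0.14,  0.14, -0.36, -0.18,  0.34]))
marked z15 (array([460.06, 235.8 ,  29.48]), array([-0.22, -0.15, -0.02,  0.79,  0.21, -0.43, -0.28,  0.07, -0.07,
       -0.16,  0.34,  0.15,  0.28, -0.5 ])) (array([460.  , 235.84]), array([-0.77, -0.65, -0.51,  0.33, -0.24, -0.89, -0.75, -0.42, -0.58,
       -0.71, -0.24, -0.45, -0.32, -1.08]))
spot [465.65028904 248.16470098  15.        ]
```

>>> {"api": "send_rows", "payload": {"increments": [{"rot":[0,0,0],"travel":[-1.5,-3.8,0],"jaw":-1},{"rot":[0,0,0],"travel":[-3,-7.6,0],"jaw":-1},{"rot":[0,0,0],"travel":[-4.5,-11.4,0],"jaw":-1},{"rot":[0,0,0],"travel":[-6,-15.2,0],"jaw":-1},{"rot":[0,0,0],"travel":[-7.5,-19,0],"jaw":-1}]}}

```text
clock: 2.82
eef_pos: [485.4, 172.0, 207.9]
tool_rot: [-3.14, -0.005, -0.002]
force: [-0.1, 0.7, 0.3]
width: 85.5
```

>>> {"api": "send_rows", "payload": {"increments": [{"rot":[0,0,0],"travel":[-1.2,-3.2,1.5],"jaw":-1},{"rot":[0,0,0],"travel":[-2.8,-6.3,3.6],"jaw":-1},{"rot":[0,0,0],"travel":[-2.8,-6.6,5],"jaw":-1},{"rot":[0,0,0],"travel":[-2.8,-6.6,5],"jaw":-1},{"rot":[0,0,0],"travel":[-2.8,-6.6,5],"jaw":-1}]}}

```text
clock: 3.23
eef_pos: [457.6, 236.4, 156.7]
tool_rot: [-3.142, -0.002, -0.001]
force: [0.6, 0.1, -0.4]
width: 85.3
```

```bash
python3 - <<'E'
from h import *
w=get_image("wrist");import pickle;pickle.dump(w,open("w3.pkl","wb"))
plan([460,236,60],0)
x,y=proj(w,[460,236,15])[0];print(x,y,int(x)-60,int(y)-50)
crop(w,(int(x),int(y)),(60,50),"c7.png",6)
E
```

```text
clock 3.2833 pos [458.3 235.9 157.1] yaw [-3.1412e+00 -3.3000e-03 -2.3000e-03] w 85.5 F [-0.1 -0.3  0.4]
travel [ 0.14 -0.01  9.71] rot [-0.0004 -0.0033 -0.0023] rows>= 2.3
321.00358932183116 216.73404154722817 261 166
```

View pics/c7.png

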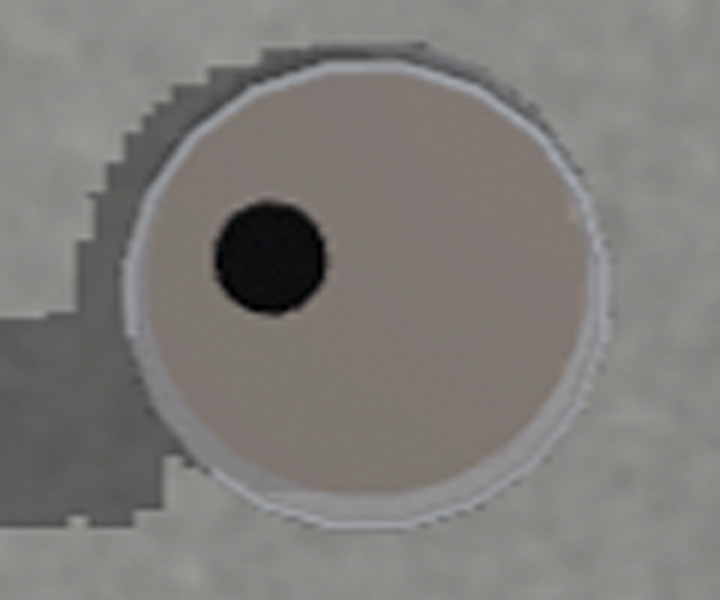

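```bash
python3 - <<'E'
from h import *
import pickle;w=pickle.load(open("w3.pkl","rb"))
f=lambda L,o,s:[(o[0]+x/s,o[1]+y/s) for x,y in L]
M=f([(123,300),(145,195),(245,90),(370,58),(480,90),(550,145),(600,220),(610,310),(585,400),(520,470),(430,515),(345,528),(225,475),(160,405)],(261,166),6)
print(circ(w,M,15),circ(w,M,15,30)); print(onz(w,(261+270/6,166+258/6),15))
E
```

```text
(array([460.68, 235.08,  29.59]), array([ 0.35,  0.3 ,  0.13,  0.13, -0.46, -0.48,  0.28,  0.18,  0.4 ,
       -0.24, -0.21,  0.59, -0.54, -0.43])) (array([460.7 , 235.14]), array([-0.12, -0.18, -0.33, -0.3 , -0.86, -0.86, -0.08, -0.17,  0.04,
       -0.6 , -0.59,  0.19, -0.98, -0.89]))
[465.88690957 246.94642045  15.        ]
```

>>> {"api": "send_rows", "payload": {"increments": [{"rot":[0,0.003,0],"travel":[0.24,0.08,3.5],"jaw":-1},{"rot":[0,0.003,0],"travel":[0.24,0.08,7],"jaw":-1},{"rot":[0,0.003,0],"travel":[0.24,0.08,10.5],"jaw":-1},{"rot":[0,0.003,0],"travel":[0.24,0.08,13],"jaw":-1},{"rot":[0,0.003,0],"travel":[0.24,0.08,14]}]}}

```text
invalid input at $.increments[4]: expected keys rot, travel, jaw
```

```bash
python3 - <<'E'
from h import *
plan([460.7,235.1,1],0)
E
```

```text
clock 3.2833 pos [458.3 235.9 157.1] yaw [-3.1412e+00 -3.3000e-03 -2.3000e-03] w 85.5 F [-0.1 -0.3  0.4]
travel [ 0.19  0.08 15.61] rot [-0.0004 -0.0033 -0.0023] rows>= 3.7
```

>>> {"api": "send_rows", "payload": {"increments": [{"rot":[0,0,0],"travel":[0.24,0.08,3.5],"jaw":-1},{"rot":[0,0,0],"travel":[0.24,0.08,7],"jaw":-1},{"rot":[0,0,0],"travel":[0.24,0.08,10.5],"jaw":-1},{"rot":[0,0,0],"travel":[0.24,0.08,13],"jaw":-1},{"rot":[0,0,0],"travel":[0.24,0.08,14],"jaw":-1}]}}

```text
clock: 3.7
eef_pos: [459.4, 233.9, 13.8]
tool_rot: [3.14, 0.001, -0.003]
force: [0.5, -0.1, 0.5]
width: 85.0
```

>>> {"api": "send_rows", "payload": {"increments": [{"rot":[0,0,0],"travel":[0,0,0.5],"jaw":-1},{"rot":[0,0,0],"travel":[0,0,1],"jaw":-1},{"rot":[0,0,0],"travel":[0,0,1.5],"jaw":-1},{"rot":[0,0,0],"travel":[0,0,1.6],"jaw":-1},{"rot":[0,0,0],"travel":[0,0,1.6],"jaw":-1}]}}

```text
clock: 4.12
eef_pos: [459.1, 236.7, 0.1]
tool_rot: [-3.141, -0.001, 0.001]
force: [-0.1, -0.7, 0.7]
width: 85.1
```

```bash
python3 - <<'E'
from h import *
plan([460.7,235.1,1],0)
w=get_image("wrist");cv2.imwrite("pics/w4.png",w["color"][:,:,::-1])
E
```

```text
clock 4.1167 pos [4.591e+02 2.367e+02 1.000e-01] yaw [-3.1409e+00 -1.4000e-03  6.0000e-04] w 85.1 F [-0.1 -0.7  0.7]
travel [ 0.16  0.16 -0.09] rot [-0.0007 -0.0014  0.0006] rows>= 0.1
```

View pics/w4.png

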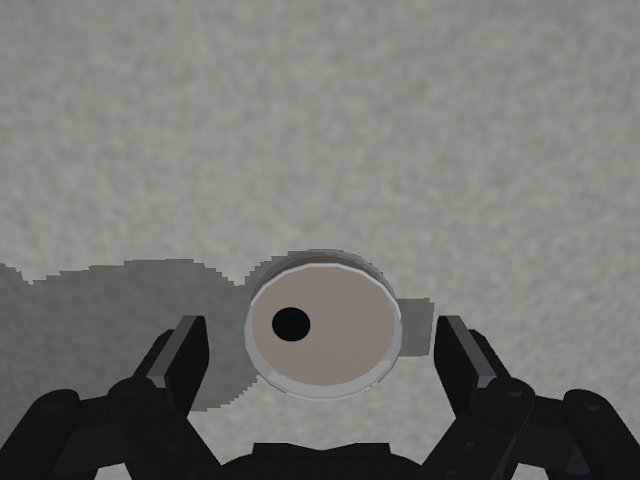

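>>> {"api": "send_rows", "payload": {"increments": [{"rot":[0,0,0],"travel":[0,0,0],"jaw":-0.6},{"rot":[0,0,0],"travel":[0,0,0],"jaw":-0.5},{"rot":[0,0,0],"travel":[0,0,0],"jaw":-0.4},{"rot":[0,0,0],"travel":[0,0,0],"jaw":0},{"rot":[0,0,0],"travel":[0,0,0],"jaw":0.5}]}}

```text
clock: 4.58
eef_pos: [458.7, 236.6, 0.4]
tool_rot: [-3.141, -0.001, 0.001]
force: [-1.7, -1.1, 10.1]
width: 57.8
```

>>> {"api": "send_rows", "payload": {"increments": [{"rot":[0,0,0],"travel":[0,0,0],"jaw":1},{"rot":[0,0,0],"travel":[0,0,0],"jaw":1},{"rot":[0,0,0],"travel":[0,0,0],"jaw":1},{"rot":[0,0,0],"travel":[0,0,0],"jaw":1}]}}

```text
clock: 4.92
eef_pos: [458.7, 236.5, 0.4]
tool_rot: [-3.141, -0.001, 0.001]
force: [-0.8, -0.7, 10.8]
width: 57.5
```

```bash
python3 - <<'E'
from h import *
plan([460.7,235.1,1],0)
w=get_image("wrist");cv2.imwrite("pics/w5.png",w["color"][:,:,::-1])
e=get_image("side");crop(e,(408,370),(50,37),"c8.png",8)
E
```

```text
clock 4.9167 pos [4.587e+02 2.365e+02 4.000e-01] yaw [-3.1413e+00 -8.0000e-04  8.0000e-04] w 57.5 F [-0.8 -0.7 10.8]
travel [ 0.2   0.14 -0.06] rot [-0.0003 -0.0008  0.0008] rows>= 0.1
```

View pics/w5.png

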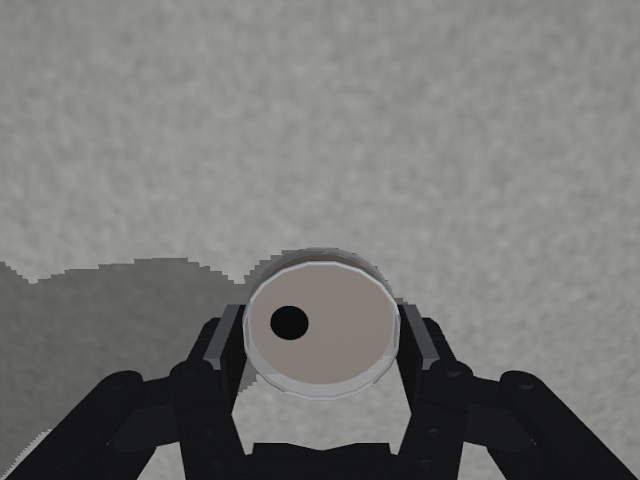

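View pics/c8.png

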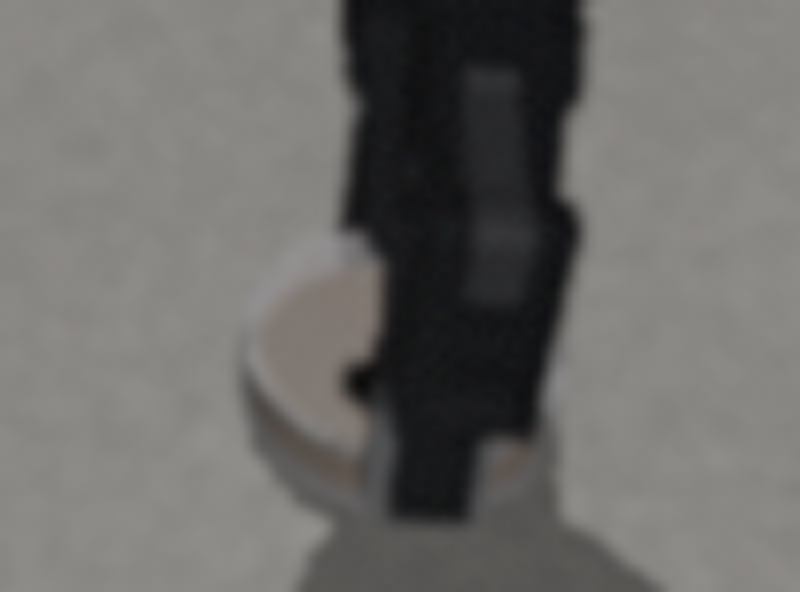

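>>> {"api": "send_rows", "payload": {"increments": [{"rot":[0,0,0],"travel":[0,0,-0.5],"jaw":1},{"rot":[0,0,0],"travel":[0,0,-1.5],"jaw":1},{"rot":[0,0,0],"travel":[0,0,-3.5],"jaw":1},{"rot":[0,0,0],"travel":[0,0,-6.5],"jaw":1},{"rot":[0,0,0],"travel":[0,0,-9],"jaw":1}]}}

```text
clock: 5.43
eef_pos: [458.2, 236.4, 90.9]
tool_rot: [3.141, 0.0, 0.001]
force: [0.6, 0.5, -1.2]
width: 57.3
```

>>> {"api": "send_rows", "payload": {"increments": [{"rot":[0,0,0],"travel":[0,0,-1.5],"jaw":1},{"rot":[0,0,0],"travel":[0,0,-3],"jaw":1},{"rot":[0,0,0],"travel":[0,0,-3],"jaw":1},{"rot":[0,0,0],"travel":[0,0,-3],"jaw":1}]}}

```text
clock: 5.77
eef_pos: [458.9, 236.7, 120.3]
tool_rot: [-3.141, -0.002, 0.001]
force: [0.1, 0.4, -0.0]
width: 57.5
```

```bash
python3 - <<'E'
from h import *
w=get_image("wrist");cv2.imwrite("pics/w6.png",w["color"][:,:,::-1]);crop(w,(322,330),(100,75),"c9.png",4)
import pickle;pickle.dump((w,tool()),open("w6.pkl","wb"))
e=get_image("side");cv2.imwrite("pics/e6.png",e["color"][:,:,::-1])
plan([562,-16.8,125],0)
E
```

```text
clock 5.8667 pos [457.9 236.2 118.8] yaw [3.1411e+00 9.0000e-04 9.0000e-04] w 57.5 F [-0.  -0.3 -1.1]
travel [10.38 25.31 -0.61] rot [0.0005 0.0009 0.0009] rows>= 6.6
```

View pics/c9.png

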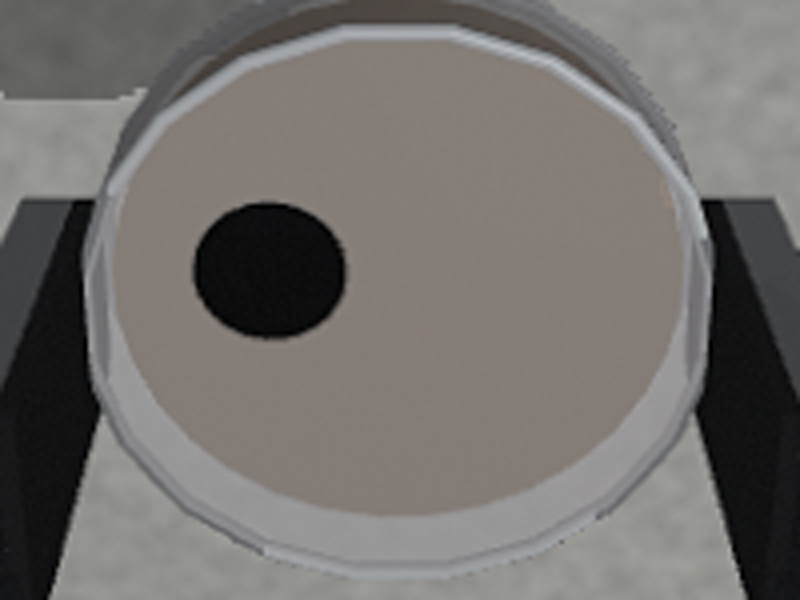

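View pics/e6.png

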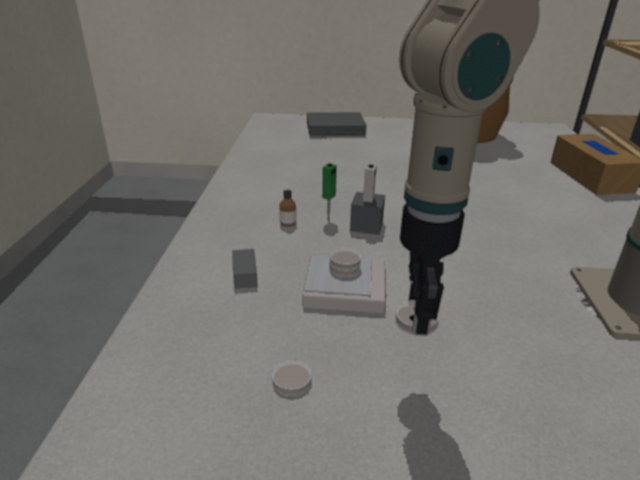

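```bash
python3 - <<'E'
from h import *
import pickle;w,(p,R,s)=pickle.load(open("w6.pkl","rb"))
f=lambda L,o,s:[(o[0]+x/s,o[1]+y/s) for x,y in L]
M=f([(85,265),(107,190),(165,115),(240,65),(340,27),(458,27),(555,65),(640,120),(700,210),(712,270),(695,380),(600,515),(450,575),(350,575),(260,548),(110,410)],(222,255),4)
for z in (116,118,120,122): 
  z+=15;c=circ(w,M,z);sp=onz(w,(222+270/4,255+270/4),z);print(z-15,c[0],sp.round(1),"r30",circ(w,M,z,30)[0],c[1].std())
print(p)
E
```

```text
116 [458.06 236.14  30.47] [463.7 248.2 131. ] r30 [458.19 236.12] 0.3337002537832418
118 [459.35 236.14  30.02] [464.9 248.1 133. ] r30 [459.35 236.14] 0.32776647079132426
120 [460.64 236.14  29.56] [466.1 247.9 135. ] r30 [460.52 236.16] 0.32224735743679883
122 [461.92 236.15  29.1 ] [467.3 247.7 137. ] r30 [461.68 236.19] 0.31764514398932653
[458.25615434 236.40790638 119.37870419]
```

>>> {"api": "send_rows", "payload": {"increments": [{"rot":[0,0,0],"travel":[0.8,2.0,0],"jaw":1},{"rot":[0,0,0],"travel":[2.2,5.5,0],"jaw":1},{"rot":[0,0,0],"travel":[3.7,9.0,0],"jaw":1},{"rot":[0,0,0],"travel":[5.1,12.5,0],"jaw":1},{"rot":[0,0,0],"travel":[6.5,16,0],"jaw":1}]}}

```text
clock: 6.28
eef_pos: [523.1, 74.8, 118.0]
tool_rot: [3.141, 0.003, 0.001]
force: [0.8, 1.4, 1.0]
width: 57.6
```

>>> {"api": "send_rows", "payload": {"increments": [{"rot":[0,0,0],"travel":[1.4,3.5,0],"jaw":1},{"rot":[0,0,0],"travel":[2.8,6.8,0],"jaw":1},{"rot":[0,0,0],"travel":[3.83,9.3,0],"jaw":1},{"rot":[0,0,0],"travel":[3.83,9.3,0],"jaw":1},{"rot":[0,0,0],"travel":[3.83,9.3,0],"jaw":1}]}}

```text
clock: 6.7
eef_pos: [561.4, -18.8, 117.9]
tool_rot: [3.141, 0.002, -0.004]
force: [-0.7, 0.8, -1.5]
width: 57.3
```

```bash
python3 - <<'E'
from h import *
P=[]
for i in range(4):
    e=get_image("side");P.append(ctrl.read_state()["eef_pos"])
print(np.mean(P,0),np.std(P,0))
crop(e,(350,245),(65,48),"c10.png",6)
s=get_image("scene");crop(s,(305,235),(65,48),"c11.png",6)
plan([561.8,-16.5,68],0)
E
```

```text
[560.98320934 -15.35441397 118.35644265] [0.10062505 0.8086688  0.27733701]
clock 6.95 pos [561.3 -14.7 118.9] yaw [-3.1408e+00  1.1000e-03  3.3000e-03] w 57.4 F [ 0.6  0.4 -0.5]
travel [0.05 0.19 5.09] rot [-0.0008  0.0011  0.0033] rows>= 1.2
```

View pics/c10.png

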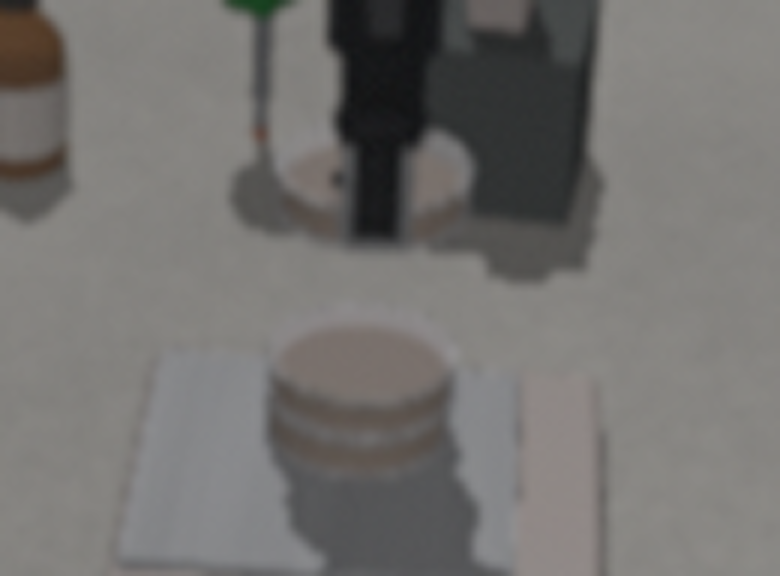

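View pics/c11.png

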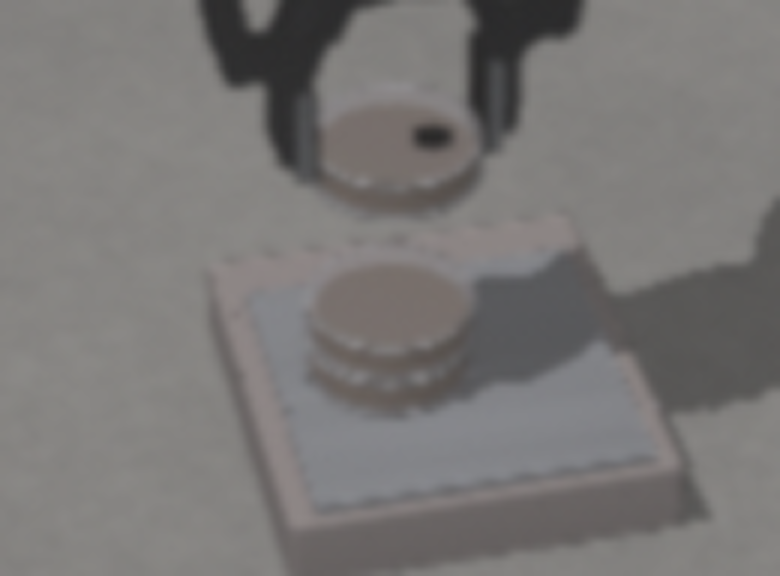

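```bash
python3 - <<'E'
from h import *
e=get_image("side");s=get_image("scene")
for n,d,o in(("side",e,(285,197)),("scene",s,(240,187))):
  for X in ([563.1,-16.1,133.5],[563.1,-16.1,118.5],[563.6,-16.8,65],[573.6,-16.8,65],[563.6,-6.8,65]):
    print(n,X,((proj(d,X)[0]-o)*6).round(0))
print(tool()[0])
E
```

```text
side [563.1, -16.1, 133.5] [374. 162.]
side [563.1, -16.1, 118.5] [372. 205.]
side [563.6, -16.8, 65] [363. 351.]
side [573.6, -16.8, 65] [332. 350.]
side [563.6, -6.8, 65] [362. 368.]
scene [563.1, -16.1, 133.5] [391. 129.]
scene [563.1, -16.1, 118.5] [391. 165.]
scene [563.6, -16.8, 65] [390. 291.]
scene [573.6, -16.8, 65] [397. 308.]
scene [563.6, -6.8, 65] [418. 286.]
[561.65989223 -15.1292104  119.2276968 ]
```

>>> {"api": "send_rows", "payload": {"increments": [{"rot":[0,0,0],"travel":[0.05,0.17,1.5],"jaw":1},{"rot":[0,0,0],"travel":[0.05,0.17,3],"jaw":1},{"rot":[0,0,0],"travel":[0.05,0.17,4.2],"jaw":1},{"rot":[0,0,0],"travel":[0.05,0.17,4.8],"jaw":1},{"rot":[0,0,0],"travel":[0.05,0.17,4.8],"jaw":1}]}}

```text
clock: 7.47
eef_pos: [561.4, -17.5, 70.1]
tool_rot: [-3.141, 0.003, 0.002]
force: [-2.0, 0.5, -0.1]
width: 57.2
```

```bash
python3 - <<'E'
from h import *
P=[]
for i in range(4):
    e=get_image("side");P.append(np.r_[ctrl.read_state()["eef_pos"],ctrl.read_state()["force"]])
print(np.mean(P,0).round(2),np.std(P,0).round(2))
s=get_image("scene")
a=cv2.resize(e["color"][225:275,310:380,::-1],(560,400),interpolation=cv2.INTER_CUBIC)
b=cv2.resize(s["color"][205:255,270:340,::-1],(560,400),interpolation=cv2.INTER_CUBIC)
cv2.imwrite("pics/c12.png",a);cv2.imwrite("pics/c13.png",b)
E
```

```text
[ 5.6269e+02 -1.7840e+01  7.1640e+01 -4.0000e-01  6.0000e-02 -1.1000e-01] [0.39 0.11 0.42 0.33 0.33 0.2 ]
```

View pics/c12.png

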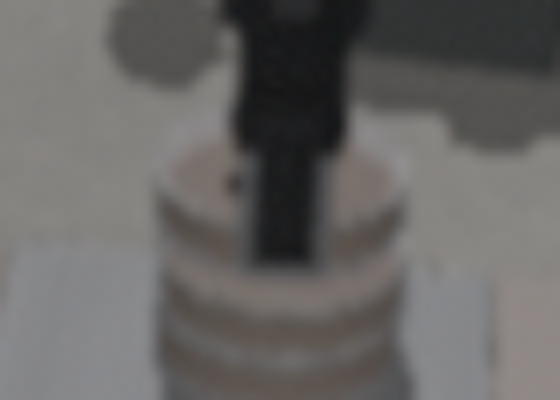

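View pics/c13.png

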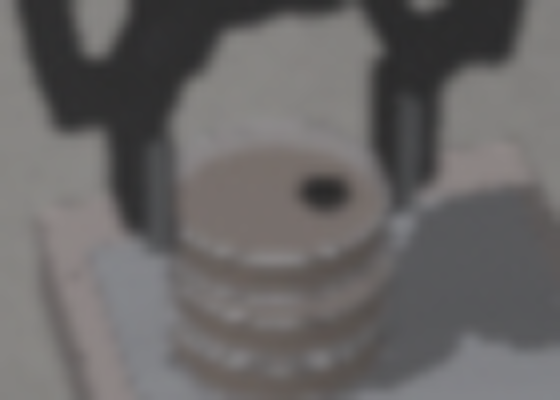

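>>> {"api": "send_rows", "payload": {"increments": [{"rot":[0,0,0],"travel":[0,0,0.2],"jaw":1},{"rot":[0,0,0],"travel":[0,0,0.4],"jaw":1},{"rot":[0,0,0],"travel":[0,0,0.45],"jaw":1},{"rot":[0,0,0],"travel":[0,0,0.5],"jaw":1},{"rot":[0,0,0],"travel":[0,0,0.5],"jaw":1}]}}

```text
clock: 8.13
eef_pos: [562.4, -18.2, 66.2]
tool_rot: [-3.142, 0.0, 0.001]
force: [-0.1, -0.7, -0.2]
width: 57.5
```

>>> {"api": "send_rows", "payload": {"increments": [{"rot":[0,0,0],"travel":[0,0,0.05],"jaw":1},{"rot":[0,0,0],"travel":[0,0,0.05],"jaw":1}]}}

```text
clock: 8.3
eef_pos: [562.4, -18.1, 65.8]
tool_rot: [-3.142, 0.0, 0.001]
force: [0.1, 1.3, -0.9]
width: 57.3
```

>>> {"api": "send_rows", "payload": {"increments": [{"rot":[0,0,0],"travel":[0,0,0.05],"jaw":1},{"rot":[0,0,0],"travel":[0,0,0.05],"jaw":1}]}}

```text
clock: 8.47
eef_pos: [562.5, -18.2, 65.5]
tool_rot: [3.142, -0.0, 0.001]
force: [-0.5, -0.6, 2.1]
width: 57.3
```

Contact starting. One more small step, then open.

>>> {"api": "send_rows", "payload": {"increments": [{"rot":[0,0,0],"travel":[0,0,0.04],"jaw":1},{"rot":[0,0,0],"travel":[0,0,0.04],"jaw":1}]}}

```text
clock: 8.63
eef_pos: [562.5, -18.2, 65.5]
tool_rot: [3.142, -0.0, 0.001]
force: [-1.3, 0.7, 5.6]
width: 57.5
```

```bash
python3 - <<'E'
from h import *
P=[]
for i in range(2):
    s=get_image("scene");P.append(np.r_[ctrl.read_state()["eef_pos"],ctrl.read_state()["force"]])
print(np.mean(P,0).round(2),np.std(P,0).round(2))
b=cv2.resize(s["color"][205:255,270:340,::-1],(560,400),interpolation=cv2.INTER_CUBIC)
cv2.imwrite("pics/c14.png",b)
E
```

```text
[ 5.6253e+02 -1.8150e+01  6.5510e+01 -2.2100e+00 -3.3000e-01  5.0900e+00] [0.   0.   0.   0.05 0.58 0.67]
```

View pics/c14.png

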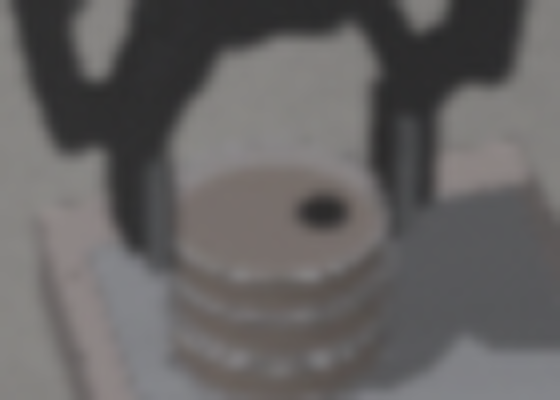

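>>> {"api": "send_rows", "payload": {"increments": [{"rot":[0,0,0],"travel":[0,0,0],"jaw":-0.4},{"rot":[0,0,0],"travel":[0,0,0],"jaw":-0.5},{"rot":[0,0,0],"travel":[0,0,0],"jaw":-0.7},{"rot":[0,0,0],"travel":[0,0,0],"jaw":-1},{"rot":[0,0,0],"travel":[0,0,0],"jaw":-1}]}}

```text
clock: 9.15
eef_pos: [562.4, -18.2, 64.8]
tool_rot: [3.142, 0.0, 0.001]
force: [-0.8, -0.3, 0.3]
width: 85.1
```

>>> {"api": "send_rows", "payload": {"increments": [{"rot":[0,0,0],"travel":[0,0,0],"jaw":-1},{"rot":[0,0,0],"travel":[0,0,0],"jaw":-1},{"rot":[0,0,0],"travel":[0,0,-1],"jaw":-1},{"rot":[0,0,0],"travel":[0,0,-3],"jaw":-1},{"rot":[0,0,0],"travel":[0,0,-5],"jaw":-1}]}}

```text
clock: 9.57
eef_pos: [561.8, -18.2, 115.5]
tool_rot: [3.142, 0.002, 0.001]
force: [0.8, -0.3, -0.3]
width: 85.3
```

>>> {"api": "send_rows", "payload": {"increments": [{"rot":[0,0,0],"travel":[0,0,-3.5],"jaw":-1},{"rot":[0,0,0],"travel":[0,0,-7],"jaw":-1},{"rot":[0,0,0],"travel":[0,0,-10],"jaw":-1},{"rot":[0,0,0],"travel":[0,0,-10],"jaw":-1},{"rot":[0,0,0],"travel":[0,0,-10],"jaw":-1}]}}

```text
clock: 9.98
eef_pos: [563.7, -18.2, 217.5]
tool_rot: [-3.142, -0.005, 0.001]
force: [-0.4, -0.1, -0.6]
width: 85.2
```

```bash
python3 - <<'E'
from h import *
import pickle
w=get_image("wrist");s=get_image("scene");e=get_image("side");pickle.dump((w,s,e),open("w7.pkl","wb"))
cv2.imwrite("pics/c15.png",cv2.resize(s["color"][205:255,270:340,::-1],(560,400),interpolation=cv2.INTER_CUBIC))
cv2.imwrite("pics/c16.png",cv2.resize(e["color"][225:275,310:380,::-1],(560,400),interpolation=cv2.INTER_CUBIC))
x,y=proj(w,[563.6,-16.8,80])[0];print(int(x)-65,int(y)-50)
crop(w,(int(x),int(y)),(65,50),"c17.png",6)
plan([516.3,-258.3,290],-0.19)
E
```

```text
253 172
clock 10.1333 pos [561.4 -18.1 214.1] yaw [3.1416e+00 2.2000e-03 8.0000e-04] w 85.3 F [-0.3  0.5 -0.5]
travel [-4.55 24.01 -7.58] rot [0.0002 0.0022 0.1908] rows>= 6.1
```

View pics/c15.png

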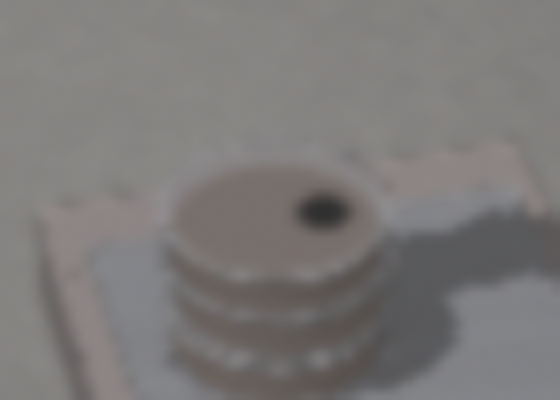

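View pics/c16.png

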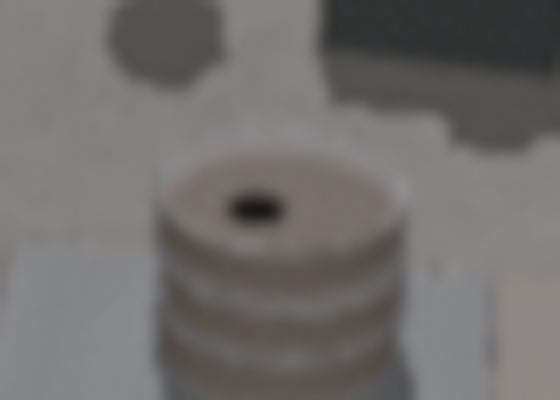

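View pics/c17.png

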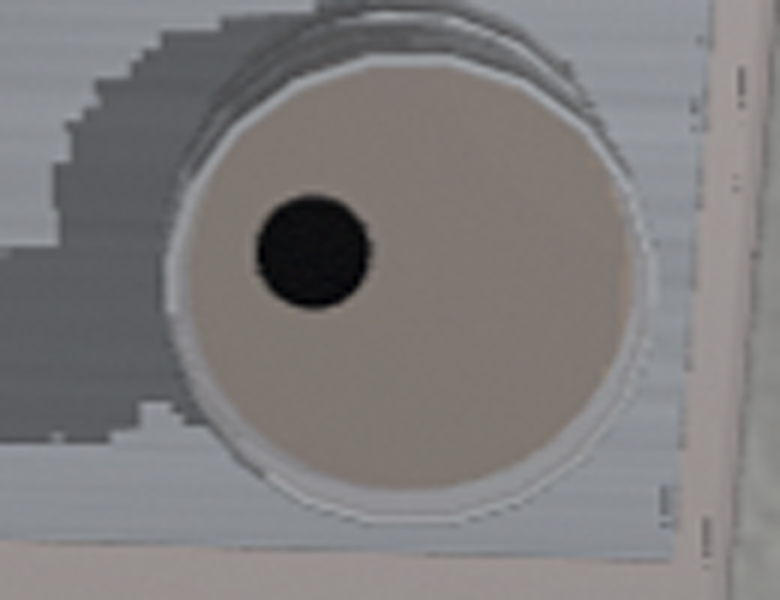

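```bash
python3 - <<'E'
from h import *
import pickle;w,s,e=pickle.load(open("w7.pkl","rb"))
f=lambda L,o,s:[(o[0]+x/s,o[1]+y/s) for x,y in L]
o=(253,172)
M=f([(167,285),(182,185),(240,120),(300,75),(370,54),(445,54),(520,82),(600,145),(640,200),(655,275),(640,350),(590,430),(460,520),(370,520),(270,480),(190,390)],o,6)
print(circ(w,M,80),circ(w,M,80,30)); S=onz(w,(o[0]+313/6,o[1]+251/6),80);print("spot w",S)
print("spot scene",onz(s,(270+323/8,205+211/8),80),"side",onz(e,(310+256/8,225+209/8),80))
L=f([(330,15),(400,9),(450,14),(520,42),(580,88)],o,6)
print("mid z65",circ(w,L,65,30))
E
```

```text
(array([564.45, -18.57,  29.56]), array([-0.45,  0.57, -0.36,  0.11,  0.1 ,  0.11, -0.37, -0.2 ,  0.62,
        0.45, -0.29, -1.02,  0.63,  0.27, -0.01, -0.17])) (array([564.34, -18.54]), array([-0.9 ,  0.16, -0.73, -0.24, -0.22, -0.22, -0.7 , -0.54,  0.25,
        0.05, -0.72, -1.5 ,  0.09, -0.28, -0.55, -0.68]))
spot w [569.81637338  -7.19617415  80.        ]
spot scene [571.89778177  -7.5324113   80.        ] side [570.57863475  -7.72342475  80.        ]
mid z65 (array([566.67, -17.32]), array([ 0.24, -0.17, -0.08, -0.14,  0.21]))
```

>>> {"api": "send_rows", "payload": {"increments": [{"rot":[0,0,0.04],"travel":[-0.7,3.5,-0.4],"jaw":-1},{"rot":[0,0,0.08],"travel":[-1.4,7.2,-0.8],"jaw":-1},{"rot":[0,0,0.12],"travel":[-2.1,11,-1.2],"jaw":-1},{"rot":[0,0,0.16],"travel":[-2.8,15,-1.6],"jaw":-1},{"rot":[0,0,0.181],"travel":[-3.5,19,-2],"jaw":-1}]}}

```text
clock: 10.55
eef_pos: [526.1, -209.3, 233.5]
tool_rot: [-3.141, 0.003, -0.181]
force: [1.2, 0.4, -0.5]
width: 85.4
```

```bash
python3 - <<'E'
from h import *
plan([516.3,-258.3,250],-0.18)
E
```

```text
clock 10.55 pos [ 526.1 -209.3  233.5] yaw [-3.1411  0.0032 -0.1813] w 85.4 F [ 1.2  0.4 -0.5]
travel [-0.09  4.99 -1.65] rot [-0.0005  0.0032 -0.0013] rows>= 1.3
```

>>> {"api": "send_rows", "payload": {"increments": [{"rot":[0,0,0],"travel":[-0.1,3,-1.0],"jaw":-1},{"rot":[0,0,0],"travel":[-0.1,5,-1.6],"jaw":-1},{"rot":[0,0,0],"travel":[-0.1,5,-1.6],"jaw":-1},{"rot":[0,0,0],"travel":[-0.1,5,-1.6],"jaw":-1},{"rot":[0,0,0],"travel":[-0.1,5,-1.6],"jaw":-1}]}}

```text
clock: 10.97
eef_pos: [517.3, -255.7, 249.6]
tool_rot: [-3.14, 0.002, -0.179]
force: [0.5, 1.6, 0.4]
width: 85.3
```

```bash
python3 - <<'E'
from h import *
import pickle
w=get_image("wrist")
P=[]
for i in range(4): get_image("side");P.append(tool()[0])
print(np.mean(P,0).round(2));pickle.dump(w,open("w8.pkl","wb"))
x,y=proj(w,[516.3,-258.3,150])[0];print(int(x)-65,int(y)-50)
crop(w,(int(x),int(y)),(65,50),"c18.png",6)
E
```

```text
[ 517.84 -255.45  250.21]
260 188
```

View pics/c18.png

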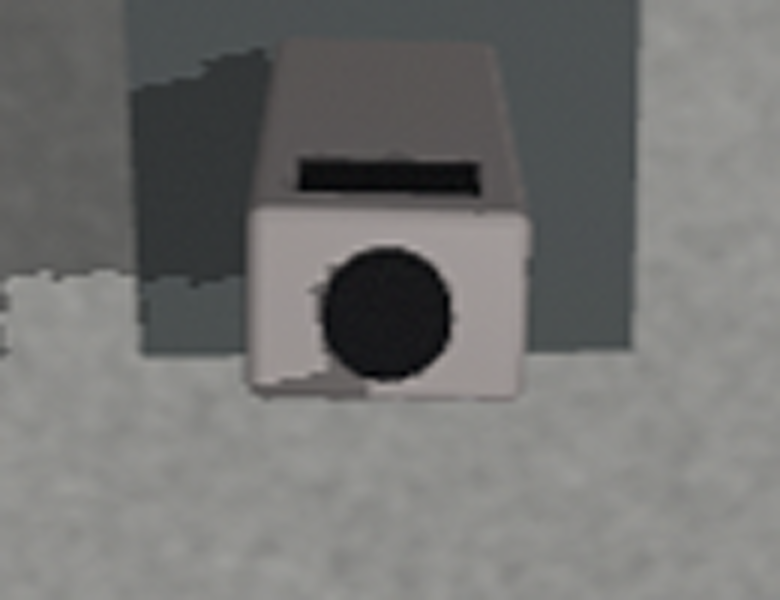

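```bash
python3 - <<'E'
from h import *
import pickle;w=pickle.load(open("w8.pkl","rb"))
C=[onz(w,(260+x/6,188+y/6),150) for x,y in((252,206),(529,212),(522,399),(247,391))]
m=np.mean(C,0);print(m,[np.linalg.norm(C[i]-C[i-1]).round(1) for i in range(4)])
v=C[0]-C[1];print("yaw",np.arctan2(v[1],v[0])-np.pi/2);v=C[0]-C[3];print(np.arctan2(v[1],v[0]))
R=Ro.from_euler("xyz",[np.pi,0,-0.18]).as_matrix()
for p in([517.84,-255.45,250.2],m): print("shift cm",R.T@(np.r_[m[:2],92]-np.r_[p])/10)
E
```

```text
[ 516.48685982 -258.03057317  150.        ] [np.float64(20.8), np.float64(29.1), np.float64(21.1), np.float64(29.6)]
yaw -0.2019761740892385
-0.22101708972469528
shift cm [-0.08692795  0.27811327 15.82      ]
shift cm [ 8.93631494e-33 -7.10295144e-16  5.80000000e+00]
```

>>> {"api": "send_rows", "payload": {"increments": [{"rot":[0,0,0.02],"travel":[-0.09,0.26,2],"jaw":-1},{"rot":[0,0,0.02],"travel":[-0.09,0.26,5],"jaw":-1},{"rot":[0,0,0.02],"travel":[-0.09,0.26,8],"jaw":-1},{"rot":[0,0,0.02],"travel":[-0.09,0.26,9.5],"jaw":-1},{"rot":[0,0,0.02],"travel":[-0.09,0.26,9.5],"jaw":-1}]}}

```text
clock: 11.63
eef_pos: [514.0, -257.7, 152.4]
tool_rot: [-3.14, 0.007, -0.199]
force: [-0.9, 0.0, 0.2]
width: 85.5
```

```bash
python3 - <<'E'
from h import *
w=get_image("wrist");cv2.imwrite("pics/w9.png",w["color"][:,:,::-1])
plan([516.5,-258,92],-0.2)
E
```

```text
clock 11.6833 pos [ 515.4 -258.4  154.4] yaw [-3.1406  0.0037 -0.1992] w 85.3 F [0.3 0.9 0.7]
travel [ 0.12 -0.06  6.24] rot [-0.001   0.0037  0.0008] rows>= 1.5
```

View pics/w9.png

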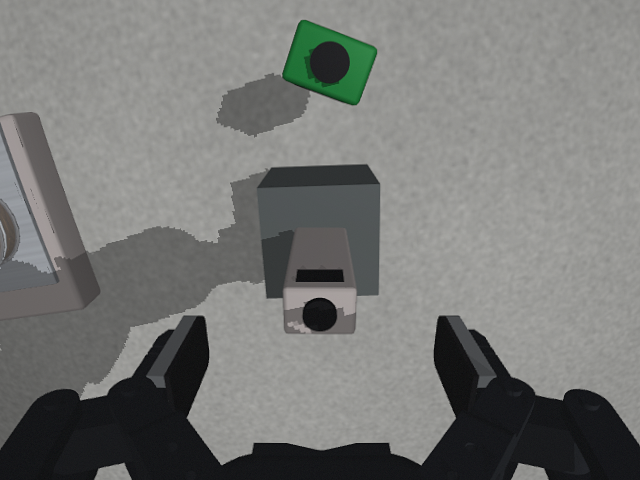

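>>> {"api": "send_rows", "payload": {"increments": [{"rot":[0,0.003,0],"travel":[0.1,0,2],"jaw":-1},{"rot":[0,0.003,0],"travel":[0.1,0,4],"jaw":-1},{"rot":[0,0.003,0],"travel":[0.1,0,5.5],"jaw":-1},{"rot":[0,0.003,0],"travel":[0.1,0,6.2],"jaw":-1},{"rot":[0,0.003,0],"travel":[0.1,0,6.2],"jaw":-1}]}}

```text
clock: 12.1
eef_pos: [517.3, -259.5, 93.8]
tool_rot: [-3.141, -0.002, -0.2]
force: [-0.4, 0.4, 0.6]
width: 85.4
```

>>> {"api": "send_rows", "payload": {"increments": [{"rot":[0,0,0],"travel":[0,0,0],"jaw":0},{"rot":[0,0,0],"travel":[0,0,0],"jaw":0.2},{"rot":[0,0,0],"travel":[0,0,0],"jaw":0.3},{"rot":[0,0,0],"travel":[0,0,0],"jaw":0.4},{"rot":[0,0,0],"travel":[0,0,0],"jaw":0.6}]}}

```text
clock: 12.52
eef_pos: [517.9, -259.9, 94.9]
tool_rot: [3.141, -0.005, -0.2]
force: [0.2, -0.3, 2.3]
width: 29.3
```

>>> {"api": "send_rows", "payload": {"increments": [{"rot":[0,0,0],"travel":[0,0,0],"jaw":1},{"rot":[0,0,0],"travel":[0,0,0],"jaw":1},{"rot":[0,0,0],"travel":[0,0,0],"jaw":1},{"rot":[0,0,0],"travel":[0,0,0],"jaw":1}]}}

```text
clock: 12.85
eef_pos: [517.9, -259.9, 94.9]
tool_rot: [3.141, -0.004, -0.2]
force: [-0.3, 0.6, 5.9]
width: 29.3
```

```bash
python3 - <<'E'
from h import *
w=get_image("wrist");cv2.imwrite("pics/w10.png",w["color"][:,:,::-1])
for i in range(3):
  plan([516.5,-258,92],-0.2);get_image("side")
E
```

```text
clock 12.9 pos [ 517.9 -259.9   94.9] yaw [ 3.1415 -0.0045 -0.2001] w 29.1 F [-1.3  1.6  5.7]
travel [-0.18 -0.16  0.29] rot [ 0.0001 -0.0045 -0.0001] rows>= 0.1
clock 12.95 pos [ 517.9 -259.9   94.9] yaw [ 3.1415 -0.0046 -0.2001] w 29.3 F [-1.4  1.2  5.6]
travel [-0.18 -0.16  0.29] rot [ 0.0001 -0.0046 -0.0001] rows>= 0.1
clock 13.0 pos [ 517.9 -259.9   94.9] yaw [ 3.1415 -0.0045 -0.2002] w 29.4 F [-0.5  0.6  6.5]
travel [-0.18 -0.16  0.29] rot [ 0.0001 -0.0045 -0.0002] rows>= 0.1
```

View pics/w10.png

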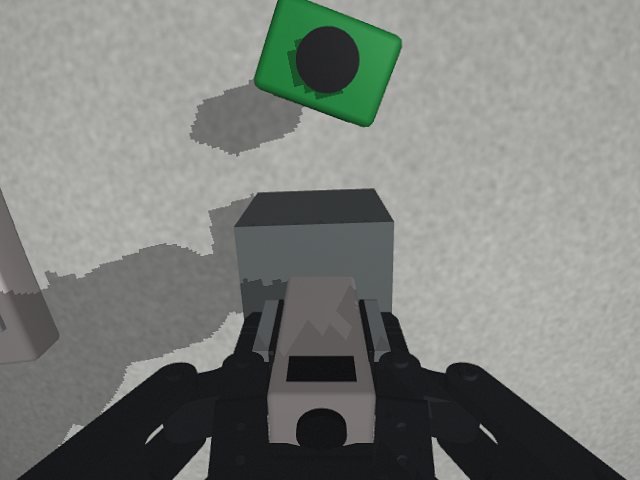

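>>> {"api": "send_rows", "payload": {"increments": [{"rot":[0,0,0],"travel":[0,0,-0.8],"jaw":1},{"rot":[0,0,0],"travel":[0,0,-2.2],"jaw":1},{"rot":[0,0,0],"travel":[0,0,-4],"jaw":1},{"rot":[0,0,0],"travel":[0,0,-6],"jaw":1},{"rot":[0,0,0],"travel":[0,0,-8],"jaw":1}]}}

```text
clock: 13.47
eef_pos: [516.5, -259.6, 174.8]
tool_rot: [-3.141, -0.002, -0.2]
force: [0.1, 1.1, -0.7]
width: 29.4
```

>>> {"api": "send_rows", "payload": {"increments": [{"rot":[0,0,0],"travel":[0,0,-2],"jaw":1},{"rot":[0,0,0],"travel":[0,0,-3.5],"jaw":1},{"rot":[0,0,0],"travel":[0,0,-3.5],"jaw":1},{"rot":[0,0,0],"travel":[0,0,-3.5],"jaw":1}]}}

```text
clock: 13.8
eef_pos: [517.1, -259.9, 209.5]
tool_rot: [3.141, -0.004, -0.2]
force: [-1.0, 0.0, -2.0]
width: 29.3
```

```bash
python3 - <<'E'
from h import *
import pickle
e=get_image("side");s=get_image("scene");
P=[]
for i in range(4): get_image("side");P.append(np.r_[tool()[0],tool()[2]["tool_rot"]])
print(np.mean(P,0).round(3));m=np.mean(P,0)[:3];pickle.dump((e,s,m),open("w11.pkl","wb"))
for X in([0,0,55],[0,0,15],[0,0,-24.9],[0,0,-84.9]): print(X,proj(e,m+X)[0].round(1),proj(s,m+X)[0].round(1))
cv2.imwrite("pics/c19.png",cv2.resize(e["color"][110:230,310:450,::-1],None,fx=5,fy=5,interpolation=cv2.INTER_CUBIC))
cv2.imwrite("pics/c20.png",cv2.resize(s["color"][140:260,120:260,::-1],None,fx=5,fy=5,interpolation=cv2.INTER_CUBIC))
plan([570,-7.5,200],-0.2)
E
```

```text
[ 5.16173e+02 -2.59369e+02  2.07677e+02 -3.14100e+00 -1.00000e-03
 -2.00000e-01]
[0, 0, 55] [374.8 116.2] [171.4 157.2]
[0, 0, 15] [373.4 134.6] [174.5 175.6]
[0, 0, -24.9] [372.1 152.4] [177.3 193.2]
[0, 0, -84.9] [370.3 177.8] [181.5 218.2]
clock 14.1 pos [ 516.4 -259.5  207.9] yaw [-3.1411e+00 -1.0000e-03 -2.0020e-01] w 29.2 F [-0.8 -1.1 -1.1]
travel [  0.24 -25.76   0.8 ] rot [-0.0005 -0.001  -0.0002] rows>= 6.2
```

View pics/c19.png

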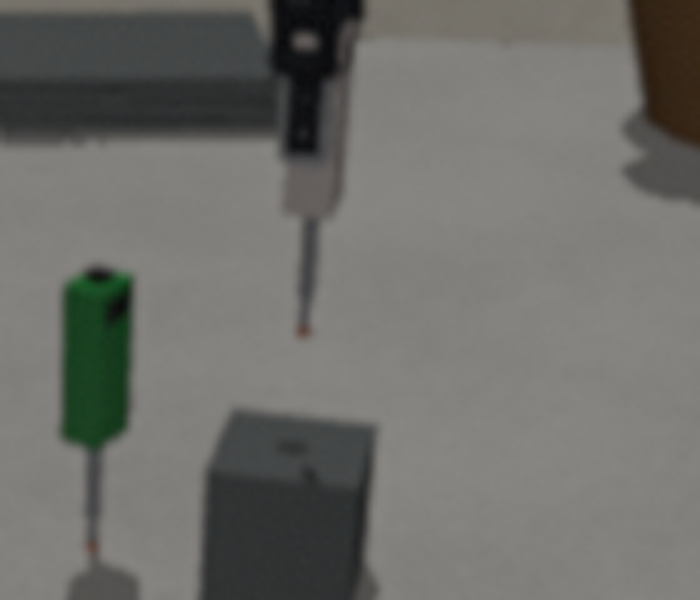

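View pics/c20.png

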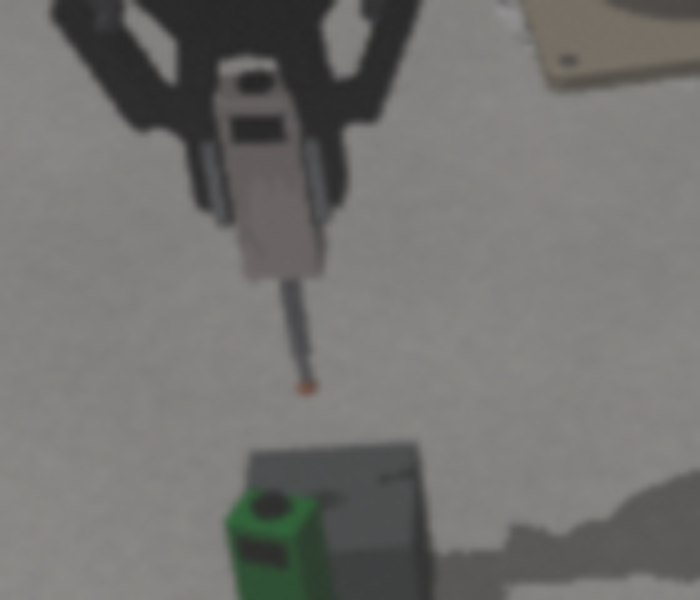

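>>> {"api": "send_rows", "payload": {"increments": [{"rot":[0,0,0],"travel":[0,-1.5,0],"jaw":1},{"rot":[0,0,0],"travel":[0.1,-4.5,0],"jaw":1},{"rot":[0,0,0],"travel":[0.1,-8,0],"jaw":1},{"rot":[0,0,0],"travel":[0.2,-11.5,0],"jaw":1},{"rot":[0,0,0],"travel":[0.2,-15,0],"jaw":1}]}}

```text
clock: 14.52
eef_pos: [548.7, -111.8, 208.4]
tool_rot: [-3.142, -0.002, -0.201]
force: [1.4, 0.8, 0.1]
width: 29.3
```

>>> {"api": "send_rows", "payload": {"increments": [{"rot":[0,0,0],"travel":[0,-3.5,0],"jaw":1},{"rot":[0,0,0],"travel":[0.1,-7,0],"jaw":1},{"rot":[0,0,0],"travel":[0.1,-9.5,0],"jaw":1},{"rot":[0,0,0],"travel":[0.1,-10.8,0],"jaw":1},{"rot":[0,0,0],"travel":[0.1,-10.8,0],"jaw":1}]}}

```text
clock: 14.93
eef_pos: [571.5, -3.4, 208.4]
tool_rot: [-3.14, -0.002, -0.194]
force: [0.2, -0.0, -0.0]
width: 29.3
```

>>> {"api": "send_rows", "payload": {"increments": [{"rot":[0,0,0],"travel":[0,0,0.5],"jaw":1},{"rot":[0,0,0],"travel":[0,0,1.5],"jaw":1},{"rot":[0,0,0],"travel":[0,0,2.5],"jaw":1},{"rot":[0,0,0],"travel":[0,0,3],"jaw":1},{"rot":[0,0,0],"travel":[0,0,3],"jaw":1}]}}

```text
clock: 15.35
eef_pos: [569.8, -9.0, 176.9]
tool_rot: [3.14, 0.001, -0.202]
force: [-0.0, -0.1, -0.6]
width: 29.0
```

```bash
python3 - <<'E'
from h import *
P=[];get_image("wrist");e=get_image("side");s=get_image("scene")
for i in range(4): get_image("side");P.append(np.r_[tool()[0],tool()[2]["tool_rot"],tool()[2]["force"]])
print(np.mean(P,0).round(3));m=np.mean(P,0)[:3]
print("tip pred",proj(e,m-[0,0,84.9]),proj(s,m-[0,0,84.9]))
cv2.imwrite("pics/c21.png",cv2.resize(e["color"][220:270,310:380,::-1],(700,500),interpolation=cv2.INTER_CUBIC))
cv2.imwrite("pics/c22.png",cv2.resize(s["color"][205:255,270:340,::-1],(700,500),interpolation=cv2.INTER_CUBIC))
plan([570.5,-7.4,170],-0.2)
E
```

```text
[ 5.71598e+02 -7.65900e+00  1.79279e+02 -3.14100e+00 -4.00000e-03
 -2.00000e-01 -1.26000e-01  2.60000e-01 -6.05000e-01]
tip pred [[341.74397798 244.49614444]] [[310.30954177 225.73632036]]
clock 15.7 pos [571.6  -7.5 179.4] yaw [-3.1414 -0.0039 -0.2002] w 29.5 F [-0.4  0.2 -0.6]
travel [-0.11  0.01  0.93] rot [-0.0002 -0.0039 -0.0002] rows>= 0.2
```

View pics/c21.png

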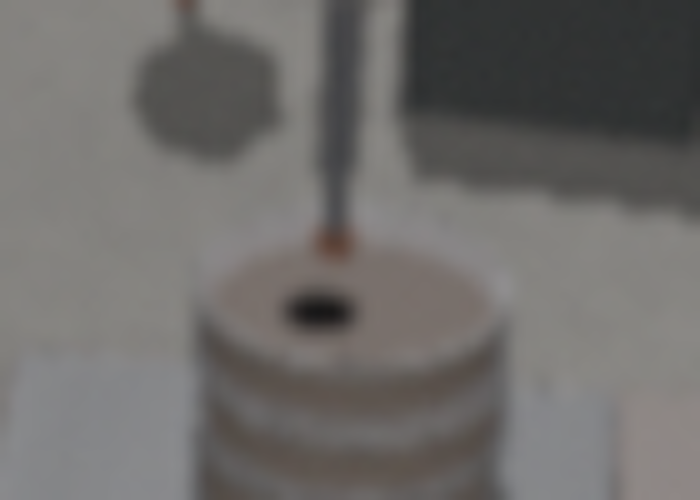

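View pics/c22.png

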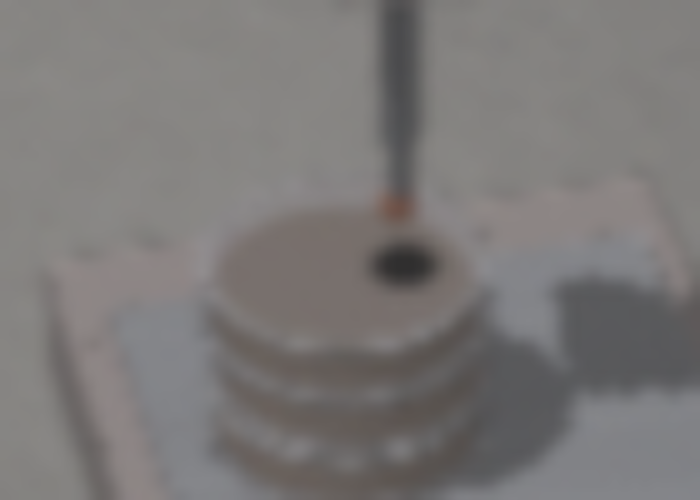

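```bash
python3 - <<'E'
from h import *
e=get_image("side");s=get_image("scene")
X,r=tri([(e,(343.4,245)),(s,(309.7,226.2))]);print("tip",X,r)
X,r=tri([(e,(342.1,256.1)),(s,(310.5,231.6))]);print("spot",X,r)
print(tool()[0])
E
```

```text
tip [568.96697145  -8.63396204  92.2258108 ] [np.float64(0.7354146999877976), np.float64(0.7354146999877513)]
spot [568.26642253  -4.67949014  73.37150008] [np.float64(2.6346250534876114), np.float64(2.6346250534877322)]
[571.49487146  -7.46578192 179.27545148]
```

```bash
python3 - <<'E'
from h import *
e=get_image("side");s=get_image("scene")
for z in(92.2,94.4): print(z,onz(e,(343.4,245),z),onz(s,(309.7,226.2),z))
print(onz(e,(342.1,256.1),80),onz(s,(310.5,231.6),80));print(tool()[0])
E
```

```text
92.2 [568.50420698  -9.78991018  92.2       ] [570.01935386  -8.50627267  92.2       ]
94.4 [568.48811062  -6.08912056  94.4       ] [572.80935353  -9.28874905  94.4       ]
[569.86715616   9.75134504  80.        ] [572.69489962  -7.48690265  80.        ]
[571.37512953  -7.42626379 179.15821778]
```

>>> {"api": "send_rows", "payload": {"increments": [{"rot":[0,0,0],"travel":[0,-0.08,0.4],"jaw":1},{"rot":[0,0,0],"travel":[0,-0.08,0.8],"jaw":1},{"rot":[0,0,0],"travel":[0,-0.08,1.0],"jaw":1},{"rot":[0,0,0],"travel":[0,-0.08,1.1],"jaw":1},{"rot":[0,0,0],"travel":[0,-0.08,1.1],"jaw":1}]}}

```text
clock: 16.32
eef_pos: [571.2, -6.7, 167.4]
tool_rot: [3.141, -0.002, -0.2]
force: [-0.0, -0.8, -1.5]
width: 29.7
```

```bash
python3 - <<'E'
from h import *
P=[];e=get_image("side");s=get_image("scene")
for i in range(4): get_image("side");P.append(np.r_[tool()[0],tool()[2]["force"]])
print(np.mean(P,0).round(2))
cv2.imwrite("pics/c23.png",np.hstack([cv2.resize(e["color"][225:265,320:360,::-1],(400,400),interpolation=cv2.INTER_CUBIC),cv2.resize(s["color"][210:250,290:330,::-1],(400,400),interpolation=cv2.INTER_CUBIC)]))
E
```

```text
[ 5.7159e+02 -6.7500e+00  1.6803e+02  1.3000e-01  7.0000e-02 -1.1800e+00]
```

View pics/c23.png

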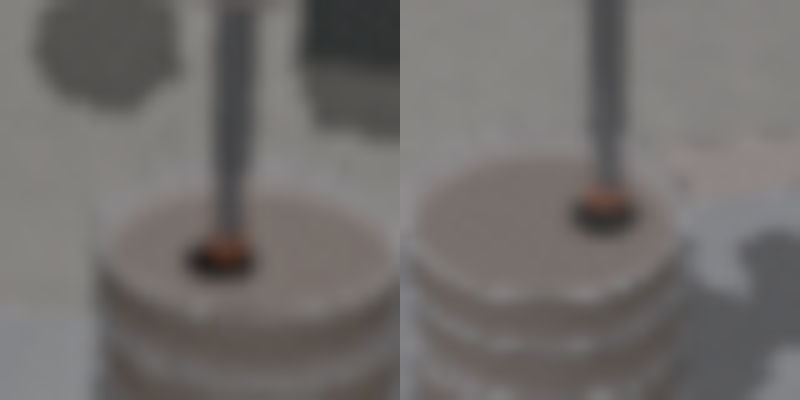

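>>> {"api": "send_rows", "payload": {"increments": [{"rot":[0,0,0],"travel":[0.12,0.02,0.1],"jaw":1},{"rot":[0,0,0],"travel":[0.12,0.02,0.2],"jaw":1},{"rot":[0,0,0],"travel":[0.12,0.02,0.3],"jaw":1},{"rot":[0,0,0],"travel":[0.12,0.02,0.4],"jaw":1},{"rot":[0,0,0],"travel":[0.12,0.02,0.5],"jaw":1}]}}

```text
clock: 17.03
eef_pos: [572.7, -7.2, 163.0]
tool_rot: [-3.142, -0.003, -0.2]
force: [-0.6, -1.6, 0.3]
width: 29.7
```

>>> {"api": "send_rows", "payload": {"increments": [{"rot":[0,0,0],"travel":[0,0,0.1],"jaw":1},{"rot":[0,0,0],"travel":[0,0,0.2],"jaw":1},{"rot":[0,0,0],"travel":[0,0,0.3],"jaw":1},{"rot":[0,0,0],"travel":[0,0,0.35],"jaw":1},{"rot":[0,0,0],"travel":[0,0,0.35],"jaw":1}]}}

```text
clock: 17.45
eef_pos: [572.8, -7.2, 159.5]
tool_rot: [-3.142, -0.003, -0.2]
force: [-0.5, -0.3, 1.3]
width: 29.1
```

```bash
python3 - <<'E'
from h import *
P=[];e=get_image("side");s=get_image("scene")
for i in range(6): get_image("side");P.append(np.r_[tool()[0],tool()[2]["force"]])
print(np.mean(P,0).round(2),tool()[2]["tool_rot"],tool()[2]["width"])
cv2.imwrite("pics/c24.png",np.hstack([cv2.resize(e["color"][225:265,320:360,::-1],(400,400),interpolation=cv2.INTER_CUBIC),cv2.resize(s["color"][210:250,290:330,::-1],(400,400),interpolation=cv2.INTER_CUBIC)]))
E
```

```text
[ 5.7273e+02 -7.1900e+00  1.5953e+02 -2.6000e-01 -2.2000e-01  1.0900e+00] [-3.14157933 -0.00327265 -0.2003176 ] 29.574008148104095
```

View pics/c24.png

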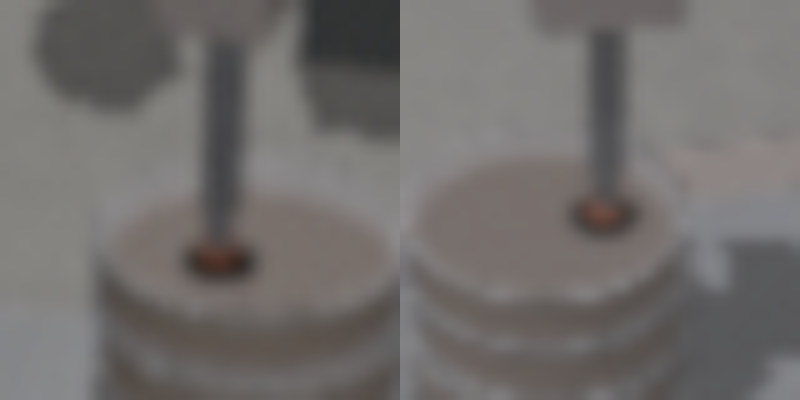

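```bash
python3 - <<'E'
from h import *
import pickle
e=get_image("side");s=get_image("scene");s0,e0=pickle.load(open("im0.pkl","rb"))
cv2.imwrite("pics/e25.png",e["color"][:,:,::-1])
for n,a,b,bx in(("spare",e,e0,(265,355,320,400)),("bottle",e,e0,(270,185,305,232)),("box",e,e0,(225,240,265,292)),("spare s",s,s0,(410,240,455,275))):
    x0,y0,x1,y1=bx;d=np.abs(a["color"][y0:y1,x0:x1].astype(int)-b["color"][y0:y1,x0:x1]);print(n,d.mean().round(2),d.max())
z=ctrl.read_state();print(z["clock"],z["force"],np.abs(z["qd"]).max())
E
```

```text
spare 4.42 7
bottle 4.18 7
box 4.17 7
spare s 5.39 40
17.95 [-0.23938514 -0.08982575  1.559835  ] 0.0017742741085278828
```

View pics/e25.png

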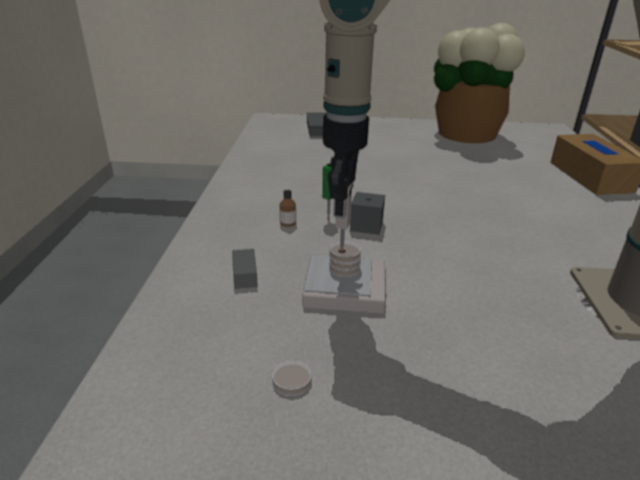

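The picture shows the pile straight at (345,260), with the probe upright on the spot. The bottle, slide box and spare dish have not moved. Handing in.

```bash
python3 -c "
from cell import ctrl
print(ctrl.finish_job())"
```

```text
the job is handed in; nothing more can be done
None
```

I set the marked dish, spot up, on the pile, took the thermometer straight up out of its stand, and finished holding it upright with its tip on the black spot. The job was handed in at about 18 s; no verdict was reported.

- **Pile:** the wrist view after release put the marked dish about 2 mm from where I had measured the upper dish before stacking. A rougher arc fit of the upper dish in that same view gave about 2.6 mm. Both are inside the 6 mm limit, and the pile still looked straight in the last side view.
- **Tip on the spot:** it is centred on the spot in both the scene and side views, to about 1 mm. The first estimates of the spot's position differed by up to 2 mm between cameras, so I corrected the tip by sight just before contact.
- **Press:** the push is about 2 N, judged from the change in tool force. The gripper's height gives about 5 mm of tip travel and the force gives about 4.5 mm. I did not measure the travel directly.
- **Upright and still:** tool tilt was under 0.01 rad and joint speeds were close to zero.
- **Things to leave alone:** the spare dish, bottle and slide box show no movement in the side view. In the scene view the patch around the spare dish had a few brighter differing pixels, which I took for shadow and did not look into.

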